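Gauge unlabelled milling blocks and sort them by length

ROBOT

A 7-joint arm with a two-finger parallel gripper is mounted at the origin on the work surface. World frame = base frame: x ahead of the robot, y to its left, z up, the work surface at z = 0. Lengths are in m, angles in rad, forces in N, time in s.
With the tool pointing down it reaches from about 0.35 to 0.9 m from the base axis. Payload 8.1 kg.
Tool frame: the origin (TCP) lies on the centre line of the jaws, within the pads' length; the fingertips stand 19 mm ahead of it and the grasp point (between the pads) is the TCP; z points along the fingers, y is the direction in which the jaws open and shut (so a half turn about z gives the same grasp; the last joint's range is limited). The gripper opens to 92 mm and grips with 3 to 60 N. Pads are 19 mm wide; open, the fingers measure 130 mm over their backs; the gripper's body (75 mm by 190 mm) begins 47 mm behind the grasp point.
Start: joints at [-1.35, 0.434, 0.025, 1.573, -0.012, 1.134, -0.075], TCP at [0.199, 0.593, 0.246] pointing down, gripper open.
Joint ranges: [-2.62, 2.62], [-0.44, 2.09], [-1.27, 1.32], [0.08, 2.57], [-1.32, 4.46], [0.12, 2], [-2.74, 2.74]. Speed limits (rad/s): [2.22, 2.22, 3.01, 3.01, 3.14, 3.14, 3.14].

INTERFACE

Orientations are given as a rotation vector (axis times angle).
In Python, from cell import monitor, imaging, workorder, outline_of gives the robot as it stands.
- The arm moves only by the tool move_arm, never from a script. Its argument "series" is a list of rows, each a list of 6 numbers: the shift along the world's x, y, z in cm, then the turn, a rotation vector about the world's x, y, z in degrees. A call has 1 to 8 rows; each row shifts and turns the commanded pose from where the row before left it; what a row does not reach is not made up. A row lasts 1/10 s, in which the tool goes at most 50 mm and 8.59 degrees, less where a joint would pass 70% of its speed; a pose out of reach is approached as far as the arm can. A call with a gripper value outside its range is refused whole. "grip" is the opening, from 0 (shut) to 1 (fully open), set as the call begins (left out, the last holds). The fingers move at their own pace and stop on an object; "force" is the grip in N (left out, the last holds). Time passes only in rows, so rows that do not move let the fingers close. It gives the time, the measured TCP pose, the force and the opening at its end, in the units of the state.
- monitor.observe(): the state, without advancing time (a new reading comes with each control period).
- imaging.get_image(name): name is "scene" or "top" or "wrist"; returns a dict with "color" (420x560x3 uint8, red, green, blue), "fx", "fy", "cx", "cy" (pixels), "dist_coeffs" ([k1, k2, p1, p2, k3] as OpenCV has them; the pictures are not rectified), "rvec" (rotation vector, rad) and "tvec" (3), from world to camera coordinates, as OpenCV has them; the wrist camera has in their place "mount" (4x4, takes a point from camera to tool coordinates, whose origin is the TCP and whose axes are the flange's). Camera axes: x right, y down, z forward; pixel columns grow to the right and rows downward; lengths in m; the calibration is good to about 2 mm. A picture is of the moment at which its call begins: read the wrist's pose just before it. There is no depth.
- workorder.sign_off(): hands the job in, once; it reports no verdict.
Trained networks look in the newest picture that a camera, given by its name, has taken for a name from the list of things; names that differ only in an ending like _2 or _b are one class to them, and where a whole thing is asked for, a point or a joint stands for the part that bears it (a point fixed in the world has none). Each returns a list of dicts, best first, with "p" (0 to 1); they miss things now and then, are a little off and sometimes report something else, mostly with a low value. They report only what shows in the picture. A call takes as long as a camera call. They do not tell look-alikes from the thing itself.
- outline_of(camera, thing): "mask" (420x560 bool, what is visible of it) and "rect" ([left, top, width, height] in pixels, round what is visible of it).
The state is a dict: "clock": time; "joints": joint angles; "dq": joint speeds; "joint_efforts": joint torques, N m; "position": TCP position; "ee_rot": TCP orientation; "force": force on the tool from outside, world axes, zero at the start; "ft_torque": the same for the moment, N m; "width": opening from 0.0 (shut) to 1.0 (fully open).
Only numpy, scipy, OpenCV 4.12 (cv2) and the standard library are available. Lean on these libraries where they do the work, as an engineer would, in place of code of your own. Each camera call takes 0.05 s, during which the arm holds its last target. There are 200 camera calls.

TASK

Measure the unlabelled milling blocks in the bench caliper one at a time, lightest shade first and darkest last so that dark dust never marks a lighter block: lay each lengthwise between the jaws, slide the jaw gently until both jaws touch its ends squarely with the sliding jaw not tipped, and leave it so for a moment while you read its length. Open the jaw again and lay each block flat across the tray row for its length (narrowest row 30 mm, middle row 35 mm, widest row 40 mm). When all the blocks are put away, run the caliper shut and leave the bowl, the jar and the plaster cast where they are.

Things in the scene. Friction and masses are not known exactly. Their poses are not given: they have to be found in the camera images.
- white: Loose milling block of chalky ceramic (chips if rammed), white (lightest) shade, a bar 18 x 18 mm in section and either 30, 35 or 40 mm long (measure it), about 35 g, with a flush round steel seat let into its top and underside. Origin at its centre (9 mm above what it lies on); x runs along its length. Only 2 or 3 of the four blocks are there.
- ivory: Loose milling block of chalky ceramic (chips if rammed), ivory yellow (second lightest) shade, a bar 18 x 18 mm in section and either 30, 35 or 40 mm long (measure it), about 35 g, with a flush round steel seat let into its top and underside. Origin at its centre (9 mm above what it lies on); x runs along its length. Only 2 or 3 of the four blocks are there.
- tan: Loose milling block of chalky ceramic (chips if rammed), tan (second darkest) shade, a bar 18 x 18 mm in section and either 30, 35 or 40 mm long (measure it), about 35 g, with a flush round steel seat let into its top and underside. Origin at its centre (9 mm above what it lies on); x runs along its length. Only 2 or 3 of the four blocks are there.
- brown: Loose milling block of chalky ceramic (chips if rammed), dark brown (darkest) shade, a bar 18 x 18 mm in section and either 30, 35 or 40 mm long (measure it), about 35 g, with a flush round steel seat let into its top and underside. Origin at its centre (9 mm above what it lies on); x runs along its length. Only 2 or 3 of the four blocks are there.
- caliper: Digital caliper clamped flat in a bench stand fixed to the bench. Origin on the bench under the beam's centre line; y along the beam (opening), x to the side where the long jaws stick out. Stand plate x -50..86, y -113..137 mm, flat top at z 12 mm; clamp blocks at the beam's ends rise to z 32. Beam x -8..8 mm. Both jaws: straight bars x 8..60 mm, z 18..24 mm, 12 mm thick in y.
- fixed_jaw: The caliper's fixed steel jaw; same origin and axes as the caliper. Its measuring face is at y -75 mm and looks to +y.
- sliding_jaw: Sliding steel jaw on the black slider. Origin on the beam's centre line, 36 mm in +y from its measuring face (which looks to -y), 21 mm above the bench; axes as the caliper's when not tipped. The slider has play: the jaw tips about z against a spring of 3 N m/rad, at most 0.1 rad; pressing a block at the gauge spot with 25 N tips it nearly 3 degrees. 3 to 6 N is plenty to close it.
- reading (a joint): The caliper's reading = gap between the jaw faces in m, 0 shut to 0.080 fully open. The slider moves along the caliper's +y to open, against about 1.2 N of friction, and stays where it is left.
- thumb (a point): Centre of the top, 48 mm above the bench, of the black ribbed thumb rest on the slider; push or pull it along the beam to move the jaw. It is 12 mm thick along the beam (y) and 16 mm in x, and stands clear above the slider's flat top (30 mm above the bench). It lies 21 mm to +x of the beam's centre line and 40 mm in +y from the sliding jaw's measuring face.
- gauge_spot (a point): Point on the stand's flat top (12 mm above the bench) where a block is laid, its length along the caliper's y: 42 mm to +x of the beam's centre line, 26 mm in +y from the fixed jaw's face. The moving jaw then pushes the block along to the fixed jaw. With the reading above 0.065 there is room for any block.
- tray: Blue tray fixed to the bench, 170 (x) by 145 mm (y), walls and dividers 4 mm thick, 9 mm high, floor 3 mm thick, three rows running along its x. Origin centre of its underside. Clear widths in y: 38 mm at the -y side, 43 mm in the middle, 48 mm at the +y side, 8 mm more than the block lengths; a row is 162 mm long and takes two blocks lying across it (block length along the tray's y).
- row30 (a point): Centre of the floor of the narrowest row, for 30 mm blocks; axes as the tray's.
- row35 (a point): Centre of the floor of the middle row, for 35 mm blocks; axes as the tray's.
- row40 (a point): Centre of the floor of the widest row, for 40 mm blocks; axes as the tray's.
- bowl: Green rubber mixing bowl, rim radius 55 mm, 60 mm tall, a bystander. Origin centre of its underside.
- jar: Small jar with a white cap, 48 mm across, 60 mm tall, a bystander. Origin centre of its underside.
- cast: Cream plaster cast of a dental arch, 62 x 66 mm, 31 mm tall, a bystander. Origin centre of its underside.
Not all that is in view belongs to the job. What is shaped like the brown but purple or red is not meant.

How it is judged:
On the way, in this order (a step that is already met when the one before it is completed fails the run):
1. the white block, if there, is touched by both jaws on its ends, squarely (within 2.5 degrees), with 0.2 to 12 N (contact force between white and fixed_jaw between 0.2 and 12 N and angle between the x axis of white and the y axis of fixed_jaw, either way round below 0.045 rad and contact force between white and sliding_jaw between 0.2 and 12 N and angle between the x axis of white and the y axis of sliding_jaw, either way round below 0.045 rad), for 0.3 s.
2. the ivory block, if there, is touched by both jaws on its ends, squarely (within 2.5 degrees), with 0.2 to 12 N (contact force between ivory and fixed_jaw between 0.2 and 12 N and angle between the x axis of ivory and the y axis of fixed_jaw, either way round below 0.045 rad and contact force between ivory and sliding_jaw between 0.2 and 12 N and angle between the x axis of ivory and the y axis of sliding_jaw, either way round below 0.045 rad), for 0.3 s.
3. the tan block, if there, is touched by both jaws on its ends, squarely (within 2.5 degrees), with 0.2 to 12 N (contact force between tan and fixed_jaw between 0.2 and 12 N and angle between the x axis of tan and the y axis of fixed_jaw, either way round below 0.045 rad and contact force between tan and sliding_jaw between 0.2 and 12 N and angle between the x axis of tan and the y axis of sliding_jaw, either way round below 0.045 rad), for 0.3 s.
4. the brown block, if there, is touched by both jaws on its ends, squarely (within 2.5 degrees), with 0.2 to 12 N (contact force between brown and fixed_jaw between 0.2 and 12 N and angle between the x axis of brown and the y axis of fixed_jaw, either way round below 0.045 rad and contact force between brown and sliding_jaw between 0.2 and 12 N and angle between the x axis of brown and the y axis of sliding_jaw, either way round below 0.045 rad), for 0.3 s.
At the end, for the whole second after the job is handed in: every block that is there lies flat and at rest on the floor of the row for its length (centre within 7 mm of the row's middle line), across the row within 0.2 rad, and the caliper reads less than 6 mm (y of white in the frame of row35 between -0.007 and 0.007 m and x of white in the frame of row35 between -0.075 and 0.075 m and z of white in the frame of row35 between 0.006 and 0.012 m and angle between the x axis of each of white, ivory, tan, brown and the y axis of tray, either way round below 0.2 rad and linear speed of each of white, ivory, tan, brown below 0.02 m/s and y of ivory in the frame of row30 between -0.007 and 0.007 m and x of ivory in the frame of row30 between -0.075 and 0.075 m and z of ivory in the frame of row30 between 0.006 and 0.012 m and y of tan in the frame of row40 between -0.007 and 0.007 m and x of tan in the frame of row40 between -0.075 and 0.075 m and z of tan in the frame of row40 between 0.006 and 0.012 m and y of brown in the frame of row35 between -0.007 and 0.007 m and x of brown in the frame of row35 between -0.075 and 0.075 m and z of brown in the frame of row35 between 0.006 and 0.012 m and value of joint reading below 0.006 m); the robot touches nothing.
It fails at once if the bowl, the jar or the cast is shifted by more than 20 mm (distance of any of bowl, jar, cast from where it was at the start of the episode above 0.02 m).
It fails at once if the sliding jaw is rammed against a block (over 25 N) (contact force between any of white, ivory, tan, brown and sliding_jaw above 25 N).
Of white, ivory, tan, brown only 2 to 3 are there at a start; the rules pass over those that are not, and their reading is None.
At some moment in a run one of white, ivory, tan, brown may be knocked a few centimetres aside while the robot is not near it.
Once in a run the grip may slacken for a moment while it holds something.
It also fails if it takes over 210 s, if anything falls off the work surface, if the arm or the gripper's body presses on something with over 40 N, if the wrist force passes 120 N, or if a joint passes its speed limit or range.

## Working session

There is one attempt and no reset: what is moved stays moved. The work goes in short steps, Python scripts to look and compute and a tool call to move; the robot and the scene stay as the last step left them, time stands still between calls to the robot, and variables do not carry over. Pictures are saved under pics/ and viewed, about 12 in all and at most 16, crops included, and the job is handed in when it is done.

Besides the shell and the picture viewer there is one more tool, called in YAML: its name, and indented under it one key for each argument. move_arm: Moves the arm, as the interface text tells. Its arguments: {"type":"object","properties":{"series":{"type":"array"},"grip":{"type":"number"},"force":{"type":"number"}},"required":["series"]}

```bash
ls; mkdir -p pics; cat > h.py <<'E'
import numpy as np, cv2
from cell import monitor, imaging, workorder, outline_of
def K(im): return np.array([[im['fx'],0,im['cx']],[0,im['fy'],im['cy']],[0,0,1.]]), np.array(im['dist_coeffs'],float)
def pose(im, st=None):
    "world->cam R,t"
    if 'rvec' in im: return cv2.Rodrigues(np.array(im['rvec'],float))[0], np.array(im['tvec'],float).ravel()
    T=np.eye(4); T[:3,:3]=cv2.Rodrigues(np.array(st['ee_rot'],float))[0]; T[:3,3]=st['position']
    W=np.linalg.inv(T@np.array(im['mount'])); return W[:3,:3],W[:3,3]
def unproj(im,px,z,st=None):
    k,d=K(im);R,t=pose(im,st)
    u=cv2.undistortPoints(np.array(px,float).reshape(-1,1,2),k,d).reshape(-1,2)
    ray=np.c_[u,np.ones(len(u))]@R; c=-R.T@t
    return c+ray*((z-c[2])/ray[:,2])[:,None]
def proj(im,P,st=None):
    k,d=K(im);R,t=pose(im,st)
    return cv2.projectPoints(np.array(P,float).reshape(-1,1,3),cv2.Rodrigues(R)[0],t,k,d)[0].reshape(-1,2)
def grab(name,file=None):
    st=monitor.observe(); im=imaging.get_image(name)
    if file: cv2.imwrite('pics/'+file,cv2.cvtColor(im['color'],cv2.COLOR_RGB2BGR))
    return im,st
def toprect(im,mask,z,st=None):
    "mask -> minAreaRect of unprojected contour at plane z: centre, size, angle deg of long axis"
    c=max(cv2.findContours(mask.astype('uint8'),0,1)[0],key=cv2.contourArea).reshape(-1,2)
    P=unproj(im,c,z,st)[:,:2]
    (cx,cy),(w,h),a=cv2.minAreaRect((P*1000).astype('float32'))
    if h>w: w,h,a=h,w,a+90
    return np.round([cx,cy,w,h,(a+90)%180-90],1)
E
python3 - <<'E'
from h import *
print(monitor.observe())
for n in ['scene','top']:
    im,st=grab(n,n+'0.png')
    print(n,im['fx'],pose(im,st)[1])
    for t in ['white','ivory','tan','brown','caliper','fixed_jaw','sliding_jaw','tray','thumb','bowl','jar','cast']:
        for o in outline_of(n,t)[:4]: print(t,round(o['p'],2),o['rect'],toprect(im,o['mask'],0.018) if n=='top' and o['mask'].any() else '')
E
```

```text
pics
{'clock': 0.0, 'joints': array([-1.34957988,  0.43520531,  0.02499137,  1.57412878, -0.01161971,
        1.13398925, -0.07510906]), 'dq': array([-0.00096041,  0.00054731, -0.00034867, -0.00156441,  0.00116037,
        0.00037368, -0.00065577]), 'joint_efforts': array([ 5.55542488e-05, -6.67851877e+01,  9.84715931e-01, -3.14457715e+01,
       -6.06037932e-02,  4.29765531e-02,  1.59887340e-04]), 'position': array([0.19876617, 0.59202801, 0.24494388]), 'ee_rot': array([-5.06571886e-01, -3.10035644e+00,  2.48264897e-03]), 'force': array([-0.52765042,  0.40968869, -0.2965398 ]), 'ft_torque': array([-0.02946943,  0.01127286, -0.02726106]), 'width': 1.0012725194521197}
scene 397.9413192790467 [ 0.49362105 -0.19374013  1.29624669]
tan 0.61 [229.2, 134.4, 8.3, 12.7] 
brown 0.57 [280.5, 136.3, 11.9, 9.2] 
brown 0.43 [201.2, 155.6, 3.8, 10.0] 
brown 0.41 [250.1, 158.3, 13.2, 7.5] 
caliper 0.73 [252.5, 174.7, 76.5, 77.0] 
sliding_jaw 0.46 [269.0, 186.3, 27.0, 11.5] 
tray 0.72 [309.7, 261.5, 90.4, 81.3] 
thumb 0.54 [266.2, 183.9, 32.3, 24.7] 
bowl 0.75 [190.1, 168.2, 38.6, 34.4] 
bowl 0.33 [
[... 854 characters left out ...]
211.3, 7.9, 38.7] [ 525.9 -103.9   65.9   19.2   -7.4]
fixed_jaw 0.53 [88.7, 189.0, 78.3, 83.1] [526.6 310.2 166.9 145.2   9.4]
sliding_jaw 0.55 [290.2, 209.3, 16.4, 37.4] [537.7 -56.   51.6  24.2 -12.9]
tray 0.83 [90.0, 184.7, 77.0, 88.9] [526.4 311.2 168.6 147.1   9.7]
thumb 0.71 [266.9, 207.4, 35.6, 42.2] [527.2 -29.8  82.6  71.1 -11.9]
thumb 0.64 [313.5, 210.8, 9.5, 40.1] [ 526.8 -105.    63.8   21.3   -8. ]
thumb 0.6 [325.5, 116.9, 53.1, 51.5] [ 708.9 -176.8  112.   108.4   43.2]
bowl 0.92 [328.1, 115.1, 52.5, 52.6] [ 710.2 -176.6  113.9  110.8  -52.4]
jar 0.73 [105.3, 147.8, 30.3, 24.3] [682.9 327.9  70.   51.4  62.1]
cast 0.71 [242.1, 118.0, 29.7, 31.0] [733.6  29.7  67.5  63.3 -85. ]
```

```bash
python3 - <<'E'
import cv2
a=cv2.imread('pics/top0.png')
c=cv2.resize(a[100:310,60:480],None,fx=1.9,fy=1.9,interpolation=cv2.INTER_CUBIC)
cv2.imwrite('pics/top0z.png',c)
b=a[140:300,340:450]; cv2.imwrite('pics/top0b.png',cv2.resize(b,None,fx=3.7,fy=3.7,interpolation=cv2.INTER_CUBIC))
E
```

```text
(no output)
```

View pics/top0z.png

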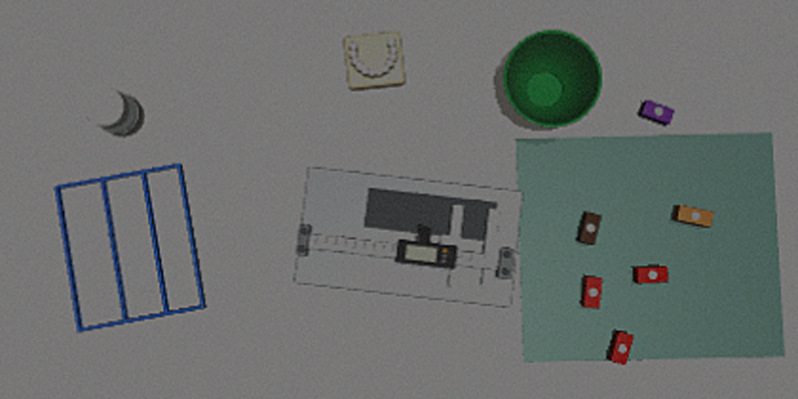

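View pics/top0b.png

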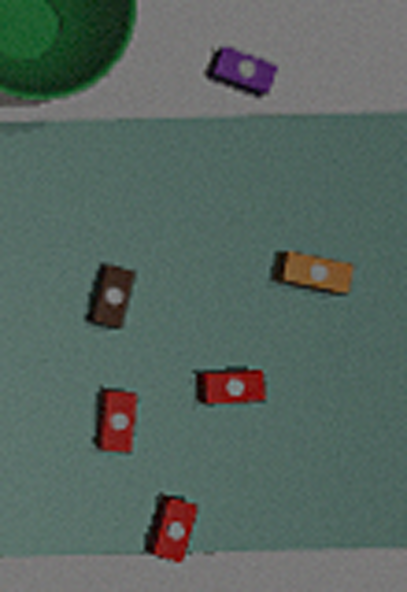

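The top view shows an orange/tan block at (422,213) and a brown block at (370,219). The look-alikes are three reds at (372,254), (404,244) and (387,283) and a purple at (405,158). No white or ivory shows yet. Next I refine the poses and check the scene view for hidden pale blocks.

```bash
python3 - <<'E'
from h import *
im,st=grab('top')
def best(t,i=0):return outline_of('top',t)[i]['mask']
print('tan',toprect(im,best('tan'),.018),im['color'][best('tan')].mean(0))
for o in outline_of('top','brown'): print('br',o['p'],toprect(im,o['mask'],.018),im['color'][o['mask']].mean(0))
r=toprect(im,best('caliper'),.012);print('cal',r)
a=np.deg2rad(r[4]-90); R=np.array([[np.cos(a),-np.sin(a)],[np.sin(a),np.cos(a)]])
o=r[:2]-R@[18,12]; print('origin',o,'yaw',np.rad2deg(a),'spot',o+R@[42,-49])
t=toprect(im,best('tray'),.009);print('tray',t)
print('thumb',toprect(im,best('thumb'),.030),'sj',toprect(im,best('sliding_jaw'),.024))
# project model jaws for check
def P(x,y,z): 
    q=o+R@[x,y]; return [q[0]/1000,q[1]/1000,z/1000]
c=im['color'].copy()
for pt in [(8,-75,24),(60,-75,24),(42,-49,12),(0,0,12),(0,-113,12),(0,137,12),(-50,-113,12),(86,137,12)]:
    u=proj(im,[P(*pt)])[0]; cv2.circle(c,(int(u[0]*1+.5),int(u[1]+.5)),1,(255,0,0),-1)
a=cv2.resize(c[180:270,200:345],None,fx=5,fy=5,interpolation=cv2.INTER_CUBIC)
s,_=grab('scene'); b=cv2.resize(s['color'][110:260,140:345],(725,530),interpolation=cv2.INTER_CUBIC)
b=np.clip(b*1.5,0,255).astype('uint8')
cv2.imwrite('pics/a1.png',a[:,:,::-1]);cv2.imwrite('pics/a2.png',b[:,:,::-1])
E
```

```text
tan [ 545.3 -330.7   41.7   18.    77.2] [105.61184211  78.25        48.65789474]
br 0.72 [ 400.  -241.3   35.8   23.7  -16.7] [98.29120879 35.92857143 33.56593407]
br 0.68 [ 462.3 -213.    32.4   19.4   -2.3] [112.78723404  41.80851064  39.20567376]
br 0.6 [ 665.8 -293.8   37.1   21.8   67.7] [67.46987952 44.41566265 80.69879518]
br 0.59 [ 534.7 -212.4   34.9   21.5  -16.1] [58.59210526 47.50657895 40.60526316]
br 0.47 [ 481.2 -278.5   36.7   17.2   88.8] [110.70833333  35.45138889  32.94444444]
cal [531.5  -5.2 255.  136.8  82.3]
origin [512.05446818 -14.68004706] yaw -7.700000000000003 spot [547.11043948 -68.86564363]
tray [526.7 313.5 171.  149.2   8.4]
thumb [526.  -30.9  88.5  70.8 -12.9] sj [539.6 -60.6  47.7  22.3 -24.6]
```

View pics/a1.png

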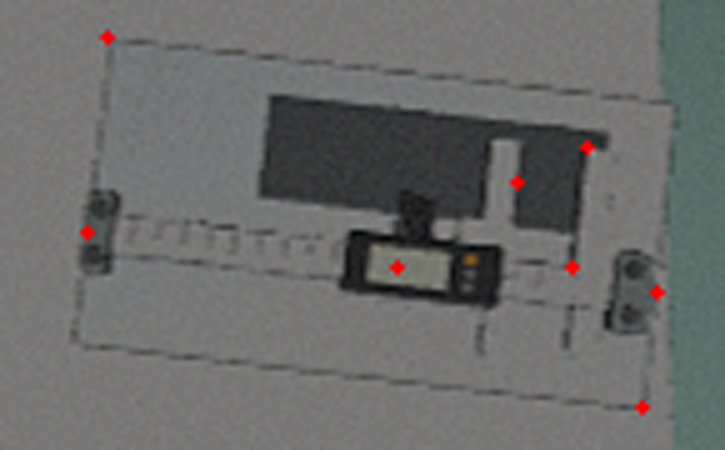

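View pics/a2.png

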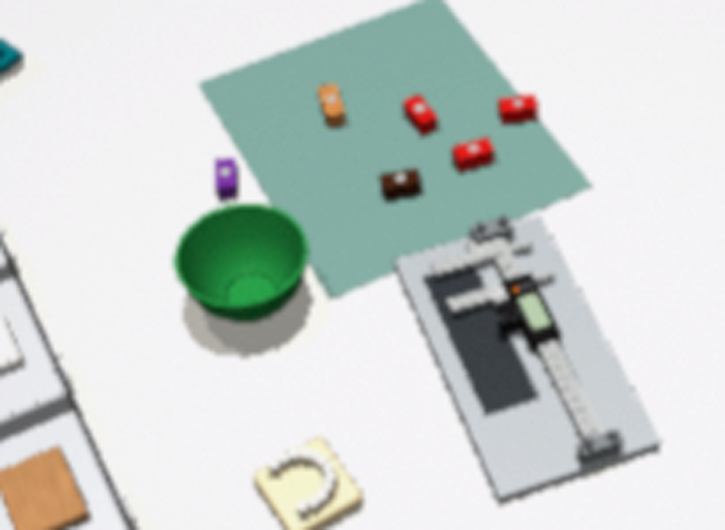

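The overlay fits the caliper model, with the fixed face on the right and the jaw open about 26 mm. Only tan (scene crop 331,105) and brown (400,184) are present; the reds and the purple are decoys. I go over the thumb rest first to open the caliper.

move_arm:
  series:
    - [2, -3.6, 0, 0, 0, 1.4]
    - [2, -3.6, 0, 0, 0, 1.4]
    - [2, -3.6, 0, 0, 0, 1.4]
    - [2, -3.6, 0, 0, 0, 1.4]
    - [2, -3.6, 0, 0, 0, 1.4]
    - [2, -3.6, 0, 0, 0, 1.4]
    - [2, -3.6, 0, 0, 0, 1.4]
    - [2, -3.6, 0, 0, 0, 1]
  grip: 0.25
  force: 12

```text
clock: 2.55
position: [0.3595, 0.303, 0.246]
ee_rot: [0.211, 3.134, 0.001]
force: [0.7, -0.1, -0.0]
width: 0.355
```

move_arm:
  series:
    - [2, -3.6, 0, 0, 0, 0]
    - [2, -3.6, -0.5, 0, 0, 0]
    - [2, -3.6, -1, 0, 0, 0]
    - [2, -3.6, -1, 0, 0, 0]
    - [2, -3.6, -1, 0, 0, 0]
    - [2, -3.6, -1, 0, 0, 0]
    - [2, -3.6, -1, 0, 0, 0]
    - [2, -3.6, -1, 0, 0, 0]

```text
clock: 3.35
position: [0.5197, 0.0151, 0.1806]
ee_rot: [0.212, 3.134, 0.0]
force: [0.3, 0.2, 0.3]
width: 0.249
```

move_arm:
  series:
    - [1.3, -3.6, 0, 0, 0, 0]
    - [0, 0, 0, 0, 0, 0]
    - [0, 0, 0, 0, 0, 0]
    - [0, 0, 0, 0, 0, 0]

```text
clock: 3.75
position: [0.5316, -0.0182, 0.1808]
ee_rot: [-0.21, -3.134, -0.001]
force: [0.7, 0.1, 0.5]
width: 0.251
```

```bash
python3 - <<'E'
from h import *
im,st=grab('wrist','w1.png')
print(st['position'],st['ee_rot'],st['width'],st['force'],st['clock']); print(np.round(im['mount'],3),im['fx'])
for t in ['thumb','sliding_jaw','fixed_jaw']:
    for o in outline_of('wrist',t)[:2]: print(t,o['p'],o['rect'],toprect(im,o['mask'],{'thumb':.048}.get(t,.024),st))
E
```

```text
[ 0.53161394 -0.0182309   0.18076133] [-2.10461189e-01 -3.13427123e+00 -1.24014196e-03] 0.2506779512267982 [0.69641775 0.11646665 0.50494457] 3.75
[[ 0.    -0.962 -0.275  0.075]
 [ 1.     0.    -0.    -0.   ]
 [ 0.001 -0.275  0.962 -0.139]
 [ 0.     0.     0.     1.   ]] 313.70826025115105
thumb 0.64 [235.5, 144.4, 72.8, 93.0] [518.3 -27.2  84.8  63.3  -8.6]
sliding_jaw 0.58 [239.3, 144.3, 17.2, 90.6] [542.9 -56.5  46.4  20.5 -10. ]
fixed_jaw 0.85 [184.3, 149.2, 28.4, 86.5] [ 526.7 -104.2   63.3   23.2   -8.2]
```

View pics/w1.png

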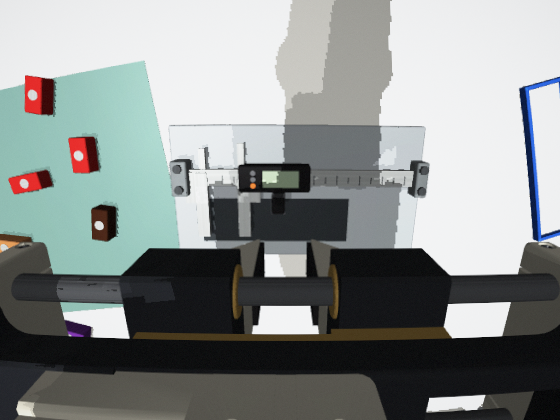

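The thumb rest is at about (279,203) and the jaws run from about (210,205) to (245,205). Next I unproject these.

```bash
python3 - <<'E'
from h import *
im=cv2.imread('pics/w1.png')
c=cv2.resize(im[120:265,160:360],None,fx=4,fy=4,interpolation=cv2.INTER_CUBIC); c=cv2.convertScaleAbs(c,alpha=1.6,beta=15)
w,st=grab('wrist')
o=np.array([512.05,-14.68]);a=np.deg2rad(-7.7);R=np.array([[np.cos(a),-np.sin(a)],[np.sin(a),np.cos(a)]])
def dr(pts,col):
    for x,y,z in pts:
        q=o+R@[x,y];u=(proj(w,[[q[0]/1000,q[1]/1000,z/1000]],st)[0]-[160,120])*4
        cv2.circle(c,tuple(int(v) for v in u),3,col,-1)
dr([(8,-75,24),(60,-75,24),(86,-113,12),(86,137,12),(-50,-113,12),(-50,137,12)],(0,0,255))
dr([(13,-15,48),(29,-15,48),(13,-3,48),(29,-3,48)],(0,255,0)); dr([(60,-49,24),(8,-49,24)],(255,0,255))
cv2.imwrite('pics/w1z.png',c)
E
```

```text
(no output)
```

View pics/w1z.png

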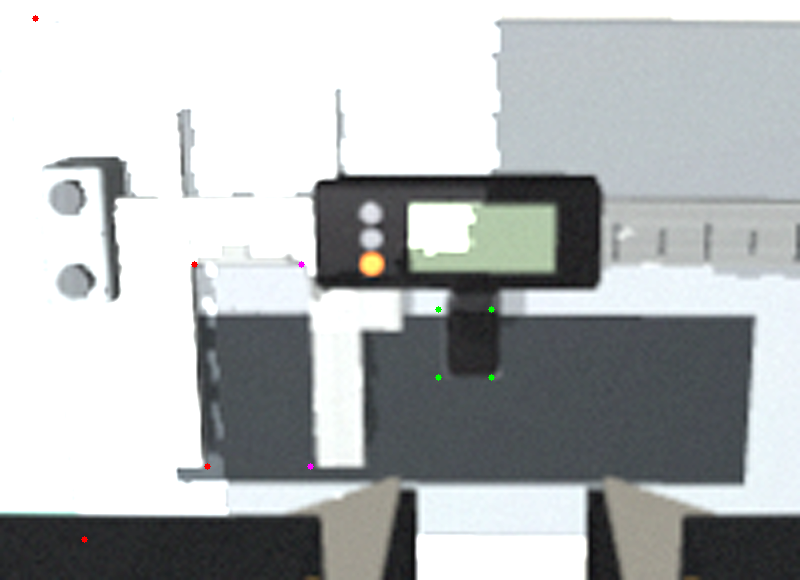

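The model fits; the thumb rest sits about 2 mm further in +y than modelled. I descend straddling the thumb.

move_arm:
  series:
    - [0, -0.6, 0, 0, 0, 0]
    - [0, 0, -3, 0, 0, 0]
    - [0, 0, -3, 0, 0, 0]
    - [0, 0, -3, 0, 0, 0]
    - [0, 0, -1, 0, 0, 0]
    - [0, 0, -1, 0, 0, 0]
    - [0, 0, -1, 0, 0, 0]
    - [0, 0, -0.8, 0, 0, 0]

```text
clock: 4.8
position: [0.5325, -0.0255, 0.0528]
ee_rot: [0.212, 3.133, 0.0]
force: [0.6, 0.3, 0.2]
width: 0.254
```

move_arm:
  series:
    - [0.13, 0.99, 0, 0, 0, 0]
    - [0.13, 0.99, 0, 0, 0, 0]
    - [0.13, 0.99, 0, 0, 0, 0]
    - [0.13, 0.99, 0, 0, 0, 0]
    - [0.07, 0.5, 0, 0, 0, 0]
    - [0, 0, 0, 0, 0, 0]
    - [0, 0, 0, 0, 0, 0]

```text
clock: 5.5
position: [0.538, 0.0194, 0.0529]
ee_rot: [0.212, 3.134, 0.0]
force: [-0.7, -0.1, 0.1]
width: 0.251
```

move_arm:
  series:
    - [0.08, 0.6, 0, 0, 0, 0]
    - [0, 0, 0, 0, 0, 0]
    - [0, -0.4, 0, 0, 0, 0]
    - [0, 0, 3, 0, 0, 0]
    - [0, 0, 4, 0, 0, 0]
    - [0, 0, 4, 0, 0, 0]
    - [0, 0, 2, 0, 0, 0]
    - [0, 0, 0, 0, 0, 0]

```text
clock: 6.3
position: [0.5404, 0.0208, 0.1858]
ee_rot: [0.213, 3.129, 0.002]
force: [0.6, -0.2, 0.1]
width: 0.249
```

```bash
python3 - <<'E'
from h import *
w,st=grab('wrist'); print(st['position'],st['force'])
o=np.array([512.05,-14.68]);a=np.deg2rad(-7.7);R=np.array([[np.cos(a),-np.sin(a)],[np.sin(a),np.cos(a)]])
for t,z in [('thumb',.048),('sliding_jaw',.024),('fixed_jaw',.024)]:
    for q in outline_of('wrist',t)[:2]:
        c=max(cv2.findContours(q['mask'].astype('uint8'),0,1)[0],key=cv2.contourArea).reshape(-1,2)
        P=(unproj(w,c,z,st)[:,:2]*1000-o)@R; s=P[(P[:,0]>35)&(P[:,0]<60)]
        print(t,q['p'],P.min(0),P.max(0),s.min(0) if len(s) else '',s.max(0) if len(s) else '')
t,s2=grab('top')
q=outline_of('top','tan')[0];print('tan',toprect(t,q['mask'],.018),q['p'])
E
```

```text
[0.54037127 0.02075299 0.18584279] [ 0.64584009 -0.19705496  0.08148156]
thumb 0.76 [-34.7261236    1.34583732] [50.91586512 65.44305297] [35.14273128  1.34583732] [50.91586512 12.69087173]
sliding_jaw 0.88 [12.0132108  -1.62922327] [59.93839112 19.23801119] [35.46062537 -1.60110708] [59.93839112 10.50342035]
sliding_jaw 0.4 [ 166.63615121 -187.55438625] [ 194.3957375  -144.30504049]  
fixed_jaw 0.7 [ -5.29081734 -98.94842753] [ 57.84278736 -74.0805958 ] [ 35.33222988 -88.53770606] [ 57.84278736 -75.26941132]
tan [ 546.7 -330.9   42.6   18.6   74.5] 0.7
```

```bash
python3 - <<'E'
from h import *
print(np.round(monitor.observe()['joints'],2))
E
```

```text
[-0.38  0.37  0.32  1.88 -0.14  0.91  1.44]
```

Reading is about 73 mm, so there is room for any block. Now over to the tan block, turning the jaws across it.

move_arm:
  series:
    - [0, -3, 0, 0, 0, -8]
    - [0, -3, 0, 0, 0, -8]
    - [0, -3, 0, 0, 0, -8]
    - [0, -3, 0, 0, 0, -8]
    - [0, -3, 0, 0, 0, -8]
    - [0, -3, 0, 0, 0, -8]
    - [0.1, -3, 0, 0, 0, -8]
    - [0.1, -3, 0, 0, 0, -8]
  grip: 0.45

```text
clock: 7.4
position: [0.5401, -0.2199, 0.1818]
ee_rot: [-1.848, -2.539, 0.001]
force: [0.7, 0.5, -0.2]
width: 0.452
```

move_arm:
  series:
    - [0.1, -3, 0, 0, 0, -8]
    - [0.1, -3, 0, 0, 0, -8]
    - [0.1, -3, 0, 0, 0, -8]
    - [0.1, -2.2, 0, 0, 0, -8]
    - [0, 0, 0, 0, 0, 0]
    - [0, 0, 0, 0, 0, 0]

```text
clock: 8.0
position: [0.544, -0.3308, 0.1816]
ee_rot: [-2.469, -1.94, 0.002]
force: [-0.5, 0.8, -1.0]
width: 0.452
```

```bash
cat >> h.py <<'E'
def yaw(st):
    y=cv2.Rodrigues(np.array(st['ee_rot'],float))[0][:,1]; return np.rad2deg(np.arctan2(y[1],y[0]))
def find(cam,t,z,file=None,n=2):
    w,st=grab(cam,file); print('pos',np.round(st['position']*1000,1),'yaw',round(yaw(st),1),'w',round(st['width']*92,1),'F',np.round(st['force'],1),'t',st['clock'])
    for q in outline_of(cam,t)[:n]:
        print(t,round(q['p'],2),q['rect'],'c',toprect(w,q['mask'],z,st),w['color'][q['mask']].mean(0).round())
E
python3 -c "
from h import *
find('wrist','tan',.018,'w2.png')"
```

```text
pos [ 544.  -330.8  181.6] yaw -13.7 w 41.6 F [-0.5  0.8 -1. ] t 8.0
tan 0.9 [281.4, 174.1, 18.7, 43.9] c [ 546.8 -333.5   43.    17.8   77. ] [156. 121.  84.]
```

View pics/w2.png

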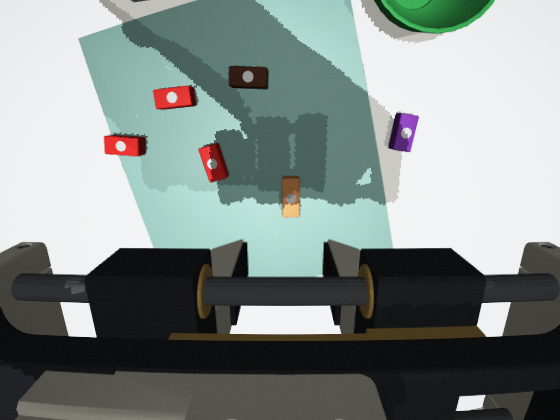

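Tan is confirmed at (290,197); the reds at (173,97), (124,146), (212,162), the brown at (248,76) and the purple at (404,132) lie well apart. I grasp it.

move_arm:
  series:
    - [0.25, -0.25, -4, 0, 0, 0.7]
    - [0, 0, -4, 0, 0, 0]
    - [0, 0, -4, 0, 0, 0]
    - [0, 0, -2, 0, 0, 0]
    - [0, 0, -1, 0, 0, 0]
    - [0, 0, -0.75, 0, 0, 0]
    - [0, 0, 0, 0, 0, 0]

```text
clock: 8.8
position: [0.5474, -0.333, 0.0253]
ee_rot: [-2.459, -1.956, -0.001]
force: [-0.5, -0.6, -0.2]
width: 0.448
```

move_arm:
  series:
    - [0, 0, 0, 0, 0, 0]
    - [0, 0, 0, 0, 0, 0]
    - [0, 0, 0, 0, 0, 0]
    - [0, 0, 0, 0, 0, 0]
    - [0, 0, 0, 0, 0, 0]
    - [0, 0, 0, 0, 0, 0]
  grip: 0.0
  force: 15

```text
clock: 9.4
position: [0.5475, -0.3336, 0.026]
ee_rot: [2.459, 1.954, 0.001]
force: [-0.6, 0.9, 6.7]
width: 0.196
```

move_arm:
  series:
    - [0, 0, 2, 0, 0, 0]
    - [0, 0, 4, 0, 0, 0]
    - [0, 3, 2, 0, 0, 1]
    - [0, 4, 0, 0, 0, 1]
    - [0, 4, 0, 0, 0, 1]
    - [0, 4, 0, 0, 0, 1]
    - [0, 4, 0, 0, 0, 1]
    - [0, 4, 0, 0, 0, 0.3]
  force: 20

```text
clock: 10.2
position: [0.5468, -0.1018, 0.1053]
ee_rot: [-2.366, -2.067, -0.0]
force: [-0.0, 0.8, -0.3]
width: 0.195
```

move_arm:
  series:
    - [0, 3.5, 0, 0, 0, 0]
    - [0, 0, 0, 0, 0, 0]
    - [0, 0, 0, 0, 0, 0]

```text
clock: 10.5
position: [0.5471, -0.0675, 0.1052]
ee_rot: [-2.364, -2.069, 0.0]
force: [0.0, -0.9, -0.6]
width: 0.195
```

```bash
python3 -c "
from h import *
find('wrist','tan',.1,'w3.png')
find('top','brown',.018,n=5)"
```

```text
pos [547.1 -67.5 105.2] yaw -7.6 w 17.9 F [ 0.  -0.9 -0.6] t 10.5
tan 0.92 [269.0, 221.9, 34.0, 54.2] c [547.  -57.4  29.2  16.8  82.4] [108.  76.  51.]
pos [547.  -69.7 105.4] yaw -7.8 w 17.8 F [1.3 0.5 0. ] t 10.6
brown 0.72 [369.0, 245.4, 7.2, 16.9] c [ 462.6 -212.5   35.1   20.9  -12.7] [145.  53.  50.]
brown 0.7 [240.4, 118.7, 31.5, 28.7] c [732.3  29.6  70.1  66.1 -88.4] [146. 144. 131.]
brown 0.69 [396.9, 154.3, 15.4, 12.4] c [ 665.8 -293.8   37.1   21.8   67.6] [ 89.  58. 106.]
brown 0.68 [393.3, 241.4, 15.0, 10.6] c [ 480.1 -280.5   36.6   15.1   88.8] [152.  51.  48.]
brown 0.63 [377.6, 273.7, 14.9, 17.6] c [ 399.1 -241.3   37.2   21.6  -18.6] [134.  48.  46.]
```

View pics/w3.png

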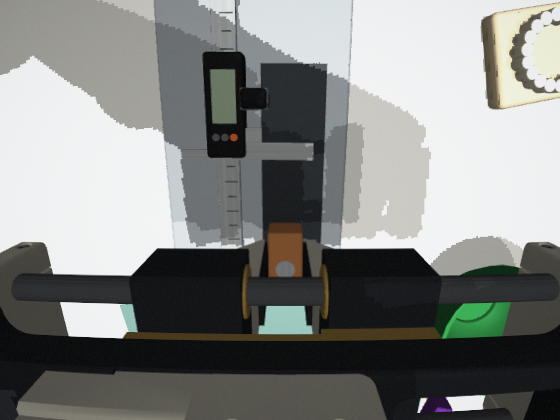

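The tan block hangs level in the grip, seat at (285,268), lined up with the caliper. I lower it and open only slightly, so the inner finger stays off the beam.

move_arm:
  series:
    - [0, 0.05, -3, 0, 0, 0]
    - [0, 0, -2, 0, 0, 0]
    - [0, 0, -1, 0, 0, 0]
    - [0, 0, -0.4, 0, 0, 0]
    - [0, 0, -0.3, 0, 0, 0]
    - [0, 0, 0, 0, 0, 0]

```text
clock: 11.3
position: [0.5474, -0.0682, 0.0386]
ee_rot: [2.367, 2.065, 0.001]
force: [0.5, 0.6, -0.8]
width: 0.191
```

move_arm:
  series:
    - [0, 0, 0, 0, 0, 0]
    - [0, 0, 0, 0, 0, 0]
    - [0, 0, 0, 0, 0, 0]
  grip: 0.25

```text
clock: 11.6
position: [0.5474, -0.0678, 0.0387]
ee_rot: [2.366, 2.066, 0.001]
force: [0.1, 0.4, -0.6]
width: 0.25
```

move_arm:
  series:
    - [0, 0, 2, 0, 0, 0]
    - [0, 0, 4, 0, 0, 0]
    - [0, 0.8, 2, 0, 0, 8]
    - [-0.1, 0.9, 0, 0, 0, 8]
    - [-0.1, 0.9, 0, 0, 0, 8]
    - [-0.1, 0.9, 0, 0, 0, 8]
    - [-0.1, 0.9, 0, 0, 0, 8]
    - [-0.1, 0.9, 0, 0, 0, 8]

```text
clock: 12.4
position: [0.5421, -0.0145, 0.1186]
ee_rot: [1.313, 2.854, 0.0]
force: [0.5, 0.4, -0.5]
width: 0.25
```

move_arm:
  series:
    - [-0.1, 0.9, 0, 0, 0, 8]
    - [-0.1, 0.9, 0, 0, 0, 8]
    - [-0.1, 0.9, 0, 0, 0, 8]
    - [-0.1, 0.9, 0, 0, 0, 8]
    - [-0.1, 0, 0, 0, 0, 8]
    - [0, 0, 0, 0, 0, 2]
    - [0, 0, 0, 0, 0, 0]
    - [0, 0, 0, 0, 0, 0]

```text
clock: 13.2
position: [0.5372, 0.0208, 0.1183]
ee_rot: [0.218, 3.134, -0.0]
force: [-0.6, -0.3, 0.3]
width: 0.253
```

```bash
cat >> h.py <<'E'
def cal(things):
    w,st=grab('wrist'); print('pos',np.round(st['position']*1000,1),'yaw',round(yaw(st),1),'F',np.round(st['force'],1),'t',st['clock'])
    o=np.array([512.05,-14.68]);a=np.deg2rad(-7.7);R=np.array([[np.cos(a),-np.sin(a)],[np.sin(a),np.cos(a)]])
    for t,z in things:
        for q in outline_of('wrist',t)[:1]:
            c=max(cv2.findContours(q['mask'].astype('uint8'),0,1)[0],key=cv2.contourArea).reshape(-1,2)
            P=(unproj(w,c,z,st)[:,:2]*1000-o)@R
            r=cv2.minAreaRect(P.astype('float32'))
            print(t,round(q['p'],2),q['rect'],P.min(0).round(1),P.max(0).round(1),np.round(np.r_[r[0],r[1],r[2]],1))
    return w,st
E
python3 -c "
from h import *
w,st=cal([('tan',.03),('brown',.03),('sliding_jaw',.024),('fixed_jaw',.024)])
cv2.imwrite('pics/w4.png',w['color'][:,:,::-1])"
```

```text
pos [537.2  20.8 118.3] yaw 82.0 F [-0.6 -0.3  0.3] t 13.2
tan 0.92 [146.6, 227.8, 58.8, 20.1] [ 26.  -69.5] [ 42.  -25.3] [ 34.  -47.4  16.   44.2   0.1]
brown 0.64 [528.3, 72.3, 28.6, 172.9] [-91.8 211.4] [ 44.1 265.7] [-21.3 237.8 139.9  25.5  12.7]
sliding_jaw 0.88 [237.7, 150.5, 22.5, 97.9] [11.8 -2.7] [43.6 19.5] [28.1  8.1 22.  31.7 87.1]
fixed_jaw 0.64 [113.2, 158.5, 35.7, 104.1] [ -4.7 -98.7] [ 56.3 -73.7] [ 25.7 -86.5  24.6  61.3  87.5]
```

View pics/w4.png

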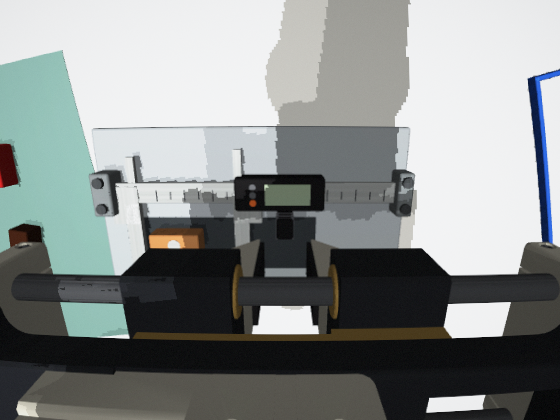

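Tan lies square in the gap, around (178,240), and the thumb is centred between the fingers at (285,228). I lower and begin closing.

move_arm:
  series:
    - [0.05, 0, -2, 0, 0, 0]
    - [0, 0, -2, 0, 0, 0]
    - [0, 0, -1.5, 0, 0, 0]
    - [0, 0, -1, 0, 0, 0]
    - [0, 0, 0, 0, 0, 0]

```text
clock: 13.95
position: [0.5368, 0.021, 0.0522]
ee_rot: [-0.213, -3.132, 0.001]
force: [0.7, 0.5, -0.7]
width: 0.251
```

move_arm:
  series:
    - [-0.07, -0.5, 0, 0, 0, 0]
    - [-0.07, -0.5, 0, 0, 0, 0]
    - [-0.07, -0.5, 0, 0, 0, 0]
    - [-0.07, -0.5, 0, 0, 0, 0]
    - [-0.05, -0.4, 0, 0, 0, 0]
    - [-0.04, -0.3, 0, 0, 0, 0]
    - [-0.03, -0.2, 0, 0, 0, 0]
    - [0, 0, 0, 0, 0, 0]

```text
clock: 14.75
position: [0.5336, -0.0083, 0.0533]
ee_rot: [0.213, 3.134, -0.0]
force: [0.7, -0.1, 0.0]
width: 0.244
```

```bash
python3 -c "
from h import *
cal([('tan',.03),('sliding_jaw',.024)])"
```

```text
pos [533.6  -8.3  53.3] yaw 82.2 F [ 0.7 -0.1  0. ] t 14.75
sliding_jaw 0.77 [226.7, 159.7, 12.7, 91.1] [-33.8 -24.6] [-12.8 -17. ] [-23.4 -20.7  21.    7.6   1.7]
```

move_arm:
  series:
    - [-0.01, -0.1, 0, 0, 0, 0]
    - [-0.01, -0.1, 0, 0, 0, 0]
    - [-0.01, -0.1, 0, 0, 0, 0]
    - [-0.02, -0.1, 0, 0, 0, 0]
    - [-0.01, -0.1, 0, 0, 0, 0]
    - [-0.02, -0.1, 0, 0, 0, 0]
    - [0, 0, 0, 0, 0, 0]

```text
clock: 15.6
position: [0.5327, -0.0141, 0.0532]
ee_rot: [-0.213, -3.134, 0.0]
force: [-0.6, 1.1, -1.1]
width: 0.252
```

move_arm:
  series:
    - [-0.01, -0.05, 0, 0, 0, 0]
    - [-0.01, -0.05, 0, 0, 0, 0]
    - [0, -0.05, 0, 0, 0, 0]
    - [-0.01, -0.05, 0, 0, 0, 0]
    - [0, 0, 0, 0, 0, 0]

```text
clock: 16.1
position: [0.5324, -0.016, 0.0533]
ee_rot: [-0.213, -3.134, 0.0]
force: [-0.4, 1.6, -0.8]
width: 0.251
```

move_arm:
  series:
    - [0, -0.05, 0, 0, 0, 0]
    - [-0.01, -0.05, 0, 0, 0, 0]
    - [0, 0, 0, 0, 0, 0]

```text
clock: 16.4
position: [0.5323, -0.017, 0.0532]
ee_rot: [-0.213, -3.134, -0.0]
force: [-1.3, 1.6, -0.3]
width: 0.253
```

move_arm:
  series:
    - [0, -0.05, 0, 0, 0, 0]
    - [0, 0, 0, 0, 0, 0]

```text
clock: 16.6
position: [0.5323, -0.0174, 0.0532]
ee_rot: [-0.213, -3.134, -0.0]
force: [-0.4, 1.0, -0.4]
width: 0.247
```

move_arm:
  series:
    - [-0.01, -0.05, 0, 0, 0, 0]
    - [0, 0, 0, 0, 0, 0]

```text
clock: 16.8
position: [0.5323, -0.0179, 0.0532]
ee_rot: [0.213, 3.134, -0.0]
force: [-1.4, 1.3, -0.4]
width: 0.248
```

move_arm:
  series:
    - [0, -0.05, 0, 0, 0, 0]
    - [0, 0, 0, 0, 0, 0]

```text
clock: 17.0
position: [0.5322, -0.0184, 0.0532]
ee_rot: [-0.213, -3.134, -0.0]
force: [-1.0, 1.2, 0.0]
width: 0.25
```

move_arm:
  series:
    - [-0.01, -0.05, 0, 0, 0, 0]
    - [0, 0, 0, 0, 0, 0]

```text
clock: 17.2
position: [0.5322, -0.019, 0.0532]
ee_rot: [0.213, 3.134, -0.0]
force: [-0.7, 0.6, -0.8]
width: 0.248
```

move_arm:
  series:
    - [0, -0.05, 0, 0, 0, 0]
    - [0, 0, 0, 0, 0, 0]

```text
clock: 17.4
position: [0.5321, -0.0192, 0.0533]
ee_rot: [-0.212, -3.134, -0.0]
force: [-1.2, 2.0, 0.5]
width: 0.249
```

move_arm:
  series:
    - [0, -0.05, 0, 0, 0, 0]
    - [0, 0, 0, 0, 0, 0]

```text
clock: 17.6
position: [0.5321, -0.0194, 0.0532]
ee_rot: [-0.212, -3.134, -0.001]
force: [-1.8, 4.7, 0.8]
width: 0.249
```

move_arm:
  series:
    - [-0.01, -0.05, 0, 0, 0, 0]
    - [0, 0, 0, 0, 0, 0]

```text
clock: 17.8
position: [0.5321, -0.0194, 0.0533]
ee_rot: [-0.211, -3.134, -0.002]
force: [-1.6, 6.6, 1.0]
width: 0.251
```

```bash
python3 -c "
from h import *
w,st=cal([('tan',.03),('sliding_jaw',.024)])
t,_=grab('top')
cv2.imwrite('pics/t5.png',cv2.resize(np.clip(t['color'][195:255,260:345]*1.3,0,255).astype('uint8'),None,fx=9,fy=9,interpolation=cv2.INTER_CUBIC)[:,:,::-1])
cv2.imwrite('pics/w5.png',cv2.resize(w['color'][120:270,60:360],None,fx=2.6,fy=2.6,interpolation=cv2.INTER_CUBIC)[:,:,::-1])"
```

```text
pos [532.1 -19.4  53.3] yaw 82.3 F [-1.6  6.6  1. ] t 17.8
sliding_jaw 0.86 [228.3, 159.3, 13.9, 87.5] [-33.8 -35. ] [-12.2 -28.4] [-23.  -31.7   6.6  21.6  89.8]
```

View pics/w5.png

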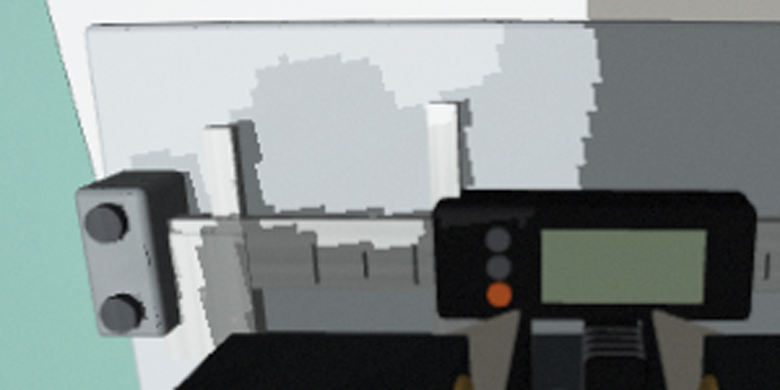

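The force reads 6.6 N with both ends in contact and the jaw stopped. The reading is about 39 mm, so the block is 40 mm. I hold briefly, then reopen.

move_arm:
  series:
    - [0, 0, 0, 0, 0, 0]
    - [0, 0, 0, 0, 0, 0]
    - [0, 0, 0, 0, 0, 0]
    - [0, 0, 0, 0, 0, 0]
    - [0, 0, 0, 0, 0, 0]
    - [0, 0, 0, 0, 0, 0]

```text
clock: 18.6
position: [0.5321, -0.0194, 0.0532]
ee_rot: [-0.211, -3.134, -0.001]
force: [-2.0, 6.3, 0.8]
width: 0.25
```

move_arm:
  series:
    - [0.06, 0.5, 0, 0, 0, 0]
    - [0.14, 0.99, 0, 0, 0, 0]
    - [0.14, 0.99, 0, 0, 0, 0]
    - [0.14, 0.99, 0, 0, 0, 0]
    - [0.14, 0.99, 0, 0, 0, 0]
    - [0, 0, 0, 0, 0, 0]
    - [-0.06, -0.4, 0, 0, 0, 0]
    - [0, 0, 2, 0, 0, 0]

```text
clock: 19.4
position: [0.5357, 0.0191, 0.0715]
ee_rot: [-0.213, -3.13, 0.002]
force: [0.2, 0.7, 0.5]
width: 0.248
```

```bash
python3 -c "
from h import *
w,st=cal([('tan',.03),('sliding_jaw',.024)])"
```

```text
pos [535.7  19.1  71.5] yaw 82.2 F [0.2 0.7 0.5] t 19.4
tan 0.57 [112.6, 248.8, 32.5, 28.1] [ 23.6 -75.8] [ 40.8 -53.8] [ 30.2 -66.7   9.8  27.4  40.1]
sliding_jaw 0.78 [229.2, 158.7, 30.3, 89.1] [-33.3   0.9] [-13.2   7.3] [-23.2   4.3   6.1  20.3  87.6]
```

move_arm:
  series:
    - [0, 0, 3, 0, 0, 0]
    - [0, 0, 2, 0, 0, -4]
    - [0.1, -0.9, 0, 0, 0, -8]
    - [0.1, -0.9, 0, 0, 0, -8]
    - [0.1, -0.9, 0, 0, 0, -8]
    - [0.1, -0.9, 0, 0, 0, -8]
    - [0.1, -0.9, 0, 0, 0, -8]
    - [0.1, -0.9, 0, 0, 0, -8]

```text
clock: 20.35
position: [0.5432, -0.0345, 0.1226]
ee_rot: [-1.573, -2.719, 0.001]
force: [-0.3, -0.2, -0.2]
width: 0.25
```

move_arm:
  series:
    - [0.1, -0.9, 0, 0, 0, -8]
    - [0.1, -0.9, 0, 0, 0, -8]
    - [0.1, -0.9, 0, 0, 0, -8]
    - [0.1, -0.9, 0, 0, 0, -8]
    - [0.05, -0.4, 0, 0, 0, -6]
    - [0, 0, 0, 0, 0, 0]
    - [0, 0, 0, 0, 0, 0]

```text
clock: 21.05
position: [0.5478, -0.0738, 0.1227]
ee_rot: [-2.363, -2.069, 0.001]
force: [-0.2, 0.5, 0.0]
width: 0.254
```

```bash
python3 -c "
from h import *
w,st=cal([('tan',.03),('sliding_jaw',.024),('fixed_jaw',.024)])
cv2.imwrite('pics/w6.png',w['color'][:,:,::-1])"
```

```text
pos [547.8 -73.8 122.7] yaw -7.6 F [-0.2  0.5  0. ] t 21.05
tan 0.59 [271.3, 189.6, 25.1, 51.5] [ 31.6 -76. ] [ 50.3 -33.6] [ 41.  -54.8  42.5  18.4  89.5]
sliding_jaw 0.57 [190.4, 114.7, 115.8, 36.2] [ 8.9 -0.5] [59.  21.3] [33.9 10.4 21.8 50.1 90. ]
fixed_jaw 0.92 [198.9, 239.1, 109.1, 19.8] [ 22.4 -89.1] [ 58.4 -75. ] [ 40.4 -82.3  14.   36.3  88.2]
```

View pics/w6.png

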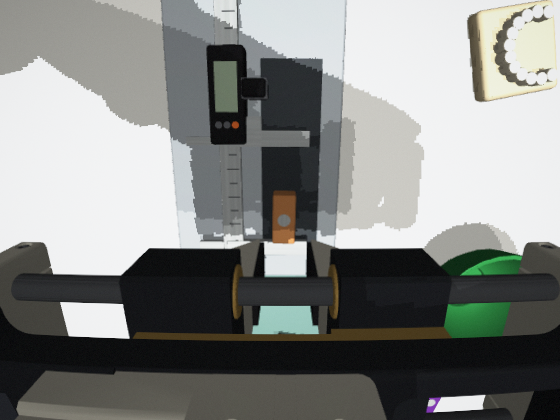

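Tan sits against the fixed jaw at (284,217), measured about 42 mm in the image, so 40 mm. I pick it up.

move_arm:
  series:
    - [-0.15, -0.1, -2, 0, 0, 0]
    - [0, 0, -3, 0, 0, 0]
    - [0, 0, -2, 0, 0, 0]
    - [0, 0, -1, 0, 0, 0]
    - [0, 0, -0.5, 0, 0, 0]
    - [0, 0, 0, 0, 0, 0]
  grip: 0.28

```text
clock: 21.85
position: [0.5468, -0.0749, 0.0383]
ee_rot: [-2.366, -2.066, 0.0]
force: [0.3, -0.5, 0.4]
width: 0.276
```

move_arm:
  series:
    - [0, 0, 0, 0, 0, 0]
    - [0, 0, 0, 0, 0, 0]
    - [0, 0, 0, 0, 0, 0]
    - [0, 0, 0, 0, 0, 0]
    - [0, 0, 0, 0, 0, 0]
  grip: 0.0
  force: 20

```text
clock: 22.35
position: [0.5473, -0.0749, 0.0391]
ee_rot: [2.366, 2.065, 0.002]
force: [-1.0, 0.2, 7.7]
width: 0.192
```

```bash
python3 - <<'E'
from h import *
t,_=grab('top'); 
for q in outline_of('top','tray')[:1]:
    r=toprect(t,q['mask'],.009); print(r)
    a=np.deg2rad(r[4]); R=np.array([[np.cos(a),-np.sin(a)],[np.sin(a),np.cos(a)]])
    for n,y in [('30',-72.5+4+19),('35',-72.5+8+38+21.5),('40',72.5-4-24)]:
        for x in (-35,0,35): print(n,x,(r[:2]+R@[x,y]).round(1))
E
```

```text
[526.4 313.5 168.7 146.8   9.2]
30 -35 [499.8 259. ]
30 0 [534.3 264.6]
30 35 [568.9 270.2]
35 -35 [492.6 303. ]
35 0 [527.2 308.6]
35 35 [561.7 314.2]
40 -35 [484.7 351.8]
40 0 [519.3 357.4]
40 35 [553.8 363. ]
```

move_arm:
  series:
    - [0, 0, 2, 0, 0, 0]
    - [0, 0, 4, 0, 0, 0]
    - [0, 0, 3, 0, 0, 0]
    - [-0.2, 3.6, 0, 0, 0, 1.7]
    - [-0.2, 3.6, 0, 0, 0, 1.7]
    - [-0.2, 3.6, 0, 0, 0, 1.7]
    - [-0.2, 3.6, 0, 0, 0, 1.7]
    - [-0.2, 3.6, 0, 0, 0, 1.7]

```text
clock: 23.25
position: [0.5364, 0.1068, 0.1285]
ee_rot: [2.206, 2.237, 0.001]
force: [0.8, 0.1, 0.0]
width: 0.191
```

move_arm:
  series:
    - [-0.2, 3.6, 0, 0, 0, 1.7]
    - [-0.2, 3.6, 0, 0, 0, 1.7]
    - [-0.2, 3.6, 0, 0, 0, 1.7]
    - [-0.3, 3.6, 0, 0, 0, 1.7]
    - [-0.3, 3.6, 0, 0, 0, 1.7]
    - [-0.3, 3.6, 0, 0, 0, 0]
    - [-0.3, 3.6, 0, 0, 0, 0]
    - [0, 0, 0, 0, 0, 0]

```text
clock: 24.05
position: [0.5165, 0.3641, 0.1277]
ee_rot: [-2.024, -2.4, -0.002]
force: [-0.3, -0.4, -0.1]
width: 0.194
```

```bash
python3 - <<'E'
from h import *
w,st=grab('wrist','w7.png'); print(st['position'],yaw(st),st['width'])
for t,z in (('tray',.009),('tan',.12)):
  for q in outline_of('wrist',t)[:1]: print(t,q['p'],q['rect'],toprect(w,q['mask'],z,st))
c=w['color'].copy()
a=np.deg2rad(9.2);R=np.array([[np.cos(a),-np.sin(a)],[np.sin(a),np.cos(a)]])
for x,y in [(-81,-72.5),(81,-72.5),(-81,72.5),(81,72.5),(0,44.5),(0,5),(0,-49.5)]:
    p=np.array([526.4,313.5])+R@[x,y]; u=proj(w,[[p[0]/1e3,p[1]/1e3,.009 if x else .003]],st)[0]
    cv2.circle(c,tuple(int(v) for v in u),2,(255,0,0),-1)
cv2.imwrite('pics/w7.png',c[:,:,::-1])
E
```

```text
[0.51650597 0.36410423 0.12769682] 9.71337618439885 0.19356090794903064
tray 0.59 [189.1, 181.1, 200.0, 149.6] [520.1 358.1 169.9  59.8   9.6]
tan 0.93 [267.2, 221.3, 36.0, 54.4] [513.  373.5  29.7  17.1 -79.4]
```

View pics/w7.png

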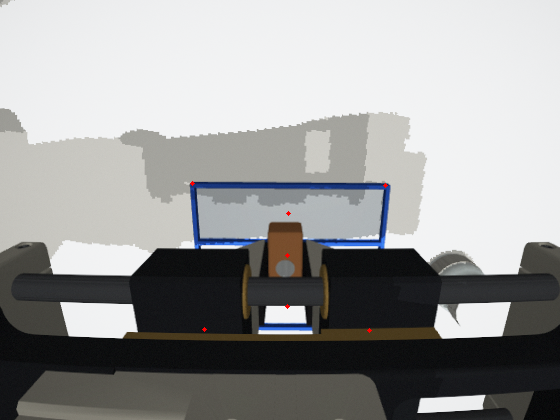

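The tray model matches the picture; row 40 is the row nearest the image top. I correct by about 7 mm and set the block down.

move_arm:
  series:
    - [0.3, -0.65, -2, 0, 0, -0.5]
    - [0, 0, -3, 0, 0, 0]
    - [0, 0, -2.5, 0, 0, 0]
    - [0, 0, -1, 0, 0, 0]
    - [0, 0, -0.7, 0, 0, 0]
    - [0, 0, -0.5, 0, 0, 0]
    - [0, 0, 0, 0, 0, 0]

```text
clock: 24.9
position: [0.522, 0.3508, 0.0322]
ee_rot: [-2.046, -2.384, -0.001]
force: [-1.0, -0.3, 0.8]
width: 0.192
```

move_arm:
  series:
    - [0, 0, 0, 0, 0, 0]
    - [0, 0, 0, 0, 0, 0]
    - [0, 0, 0, 0, 0, 0]
    - [0, 0, 3, 0, 0, 0]
    - [0, 0, 4, 0, 0, 0]
    - [0, -2, 4, 0, 0, 0]
    - [0, -4, 0, 0, 0, 0]
    - [0, 0, 0, 0, 0, 0]
  grip: 0.4

```text
clock: 25.7
position: [0.5232, 0.2848, 0.1433]
ee_rot: [2.052, 2.376, 0.002]
force: [-0.2, 0.1, -0.6]
width: 0.399
```

```bash
python3 - <<'E'
from h import *
find('wrist','tan',.021,'w8.png',1)
find('top','tan',.021,n=1)
find('top','brown',.018,n=6)
E
```

```text
pos [523.2 284.8 143.3] yaw 8.4 w 36.7 F [-0.2  0.1 -0.6] t 25.7
tan 0.56 [283.4, 101.3, 22.8, 54.6] c [520.4 349.2  41.4  18.8 -81.5] [147. 110.  77.]
pos [521.9 289.8 141.7] yaw 8.6 w 36.6 F [ 0.6  0.8 -0.6] t 25.8
tan 0.25 [246.2, 206.7, 34.7, 41.2] c [527.6  17.9  89.1  71.8  -4.7] [83. 83. 80.]
pos [521.4 291.6 141. ] yaw 8.8 w 36.9 F [ 0.6  0.3 -0.1] t 25.9
brown 0.68 [395.5, 156.0, 14.2, 11.5] c [ 665.8 -293.1   36.7   21.9   66.4] [71. 47. 85.]
brown 0.62 [360.9, 210.8, 20.7, 16.4] c [ 535.6 -214.    37.6   22.6  -10.3] [66. 58. 50.]
brown 0.51 [368.7, 243.8, 6.7, 19.5] c [ 462.3 -213.    32.6   23.7   -2.4] [112.  48.  45.]
brown 0.51 [392.4, 239.3, 15.0, 10.1] c [ 481.2 -279.4   38.8   17.2   88.8] [118.  39.  36.]
brown 0.48 [376.5, 271.1, 15.4, 19.5] c [ 400.3 -241.4   35.2   22.7  -16.5] [107.  38.  35.]
```

The release point was about 7 mm short because the arm was still settling, so I look at it.

```bash
python3 - <<'E'
from h import *
find('wrist','tan',.021,'w8.png',1)
w,st=grab('wrist'); c=w['color'].copy()
a=np.deg2rad(9.2);R=np.array([[np.cos(a),-np.sin(a)],[np.sin(a),np.cos(a)]])
for y in (-72.5,-68.5,-30.5,-26.5,16.5,20.5,68.5,72.5):
  for x in (-81,81):
    p=np.array([526.4,313.5])+R@[x,y]; u=proj(w,[[p[0]/1e3,p[1]/1e3,.009]],st)[0]
    cv2.circle(c,tuple(int(v) for v in u),1,(255,0,0),-1)
c=c[60:300,120:460]
cv2.imwrite('pics/w8.png',cv2.resize(c,None,fx=2.3,fy=2.3,interpolation=cv2.INTER_CUBIC)[:,:,::-1])
E
```

```text
pos [521.3 291.8 140.7] yaw 8.8 w 37.0 F [-0.1 -0.3  0. ] t 26.0
tan 0.87 [284.0, 110.5, 27.0, 52.3] c [520.1 349.9  40.9  18.7 -80.1] [132.  97.  69.]
```

View pics/w8.png

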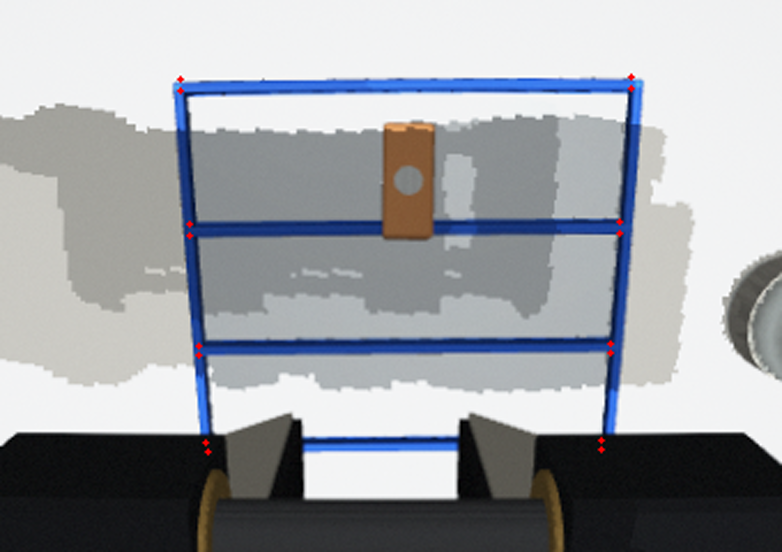

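Tan is lying across the divider, its near end on the blue rib at (408,235). I regrasp, move it about 8 mm in tray +y, and settle before lowering.

move_arm:
  series:
    - [-0.1, 2.9, 0, 0, 0, 0]
    - [0, 2.9, 0, 0, 0, 0]
    - [0, 0, -4, 0, 0, 0]
    - [0, 0, -4, 0, 0, 0]
    - [0, 0, -2, 0, 0, 0]
    - [0, 0, -0.8, 0, 0, 0]
    - [0, 0, 0, 0, 0, 0]
    - [0, 0, 0, 0, 0, 0]

```text
clock: 26.95
position: [0.5215, 0.349, 0.0343]
ee_rot: [2.045, 2.384, 0.002]
force: [-0.1, 0.1, 0.6]
width: 0.399
```

move_arm:
  series:
    - [0, 0, 0, 0, 0, 0]
    - [0, 0, 0, 0, 0, 0]
    - [0, 0, 0, 0, 0, 0]
    - [0, 0, 0, 0, 0, 0]
    - [0, 0, 1, 0, 0, 0]
    - [0, 0, 1, 0, 0, 0]
    - [0, 0, 0, 0, 0, 0]
    - [0, 0, 0, 0, 0, 0]
  grip: 0.0

```text
clock: 27.75
position: [0.5209, 0.3489, 0.0537]
ee_rot: [2.045, 2.384, 0.001]
force: [-0.4, -0.5, -0.8]
width: 0.194
```

move_arm:
  series:
    - [-0.13, 0.8, 0, 0, 0, 0]
    - [0, 0, 0, 0, 0, 0]
    - [0, 0, 0, 0, 0, 0]
    - [0, 0, 0, 0, 0, 0]
    - [0, 0, 0, 0, 0, 0]

```text
clock: 28.25
position: [0.5194, 0.3565, 0.0531]
ee_rot: [2.046, 2.384, -0.0]
force: [-0.4, -0.4, -0.3]
width: 0.193
```

move_arm:
  series:
    - [0, 0, -1, 0, 0, 0]
    - [0, 0, -0.6, 0, 0, 0]
    - [0, 0, -0.3, 0, 0, 0]
    - [0, 0, -0.3, 0, 0, 0]
    - [0, 0, 0, 0, 0, 0]
    - [0, 0, 0, 0, 0, 0]

```text
clock: 28.85
position: [0.5192, 0.3555, 0.0311]
ee_rot: [2.047, 2.383, -0.002]
force: [-1.8, -3.2, 4.5]
width: 0.195
```

move_arm:
  series:
    - [0, 0, 0, 0, 0, 0]
    - [0, 0, 0, 0, 0, 0]
    - [0, 0, 0, 0, 0, 0]
    - [0, 0, 3, 0, 0, 0]
    - [0, 0, 4, 0, 0, 0]
    - [0, -2, 4, 0, 0, 0]
    - [0, -4, 0, 0, 0, 0]
    - [0, 0, 0, 0, 0, 0]
  grip: 0.4

```text
clock: 29.65
position: [0.5208, 0.2911, 0.143]
ee_rot: [2.052, 2.376, 0.001]
force: [0.2, -0.6, 1.0]
width: 0.397
```

move_arm:
  series:
    - [0, 0, 0, 0, 0, 0]
    - [0, 0, 0, 0, 0, 0]

```text
clock: 29.85
position: [0.519, 0.2977, 0.1408]
ee_rot: [-2.044, -2.385, 0.0]
force: [-0.3, 0.0, 0.0]
width: 0.397
```

```bash
python3 - <<'E'
from h import *
find('wrist','tan',.021,None,1)
w,st=grab('wrist','w9.png'); c=w['color'][60:300,120:460]
cv2.imwrite('pics/w9.png',cv2.resize(c,None,fx=2.3,fy=2.3,interpolation=cv2.INTER_CUBIC)[:,:,::-1])
E
```

```text
pos [519.  297.7 140.8] yaw 8.8 w 36.5 F [-0.3  0.   0. ] t 29.85
tan 0.84 [283.9, 112.1, 22.6, 49.7] c [517.5 355.   39.2  17.6 -81.2] [124.  89.  61.]
```

View pics/w9.png

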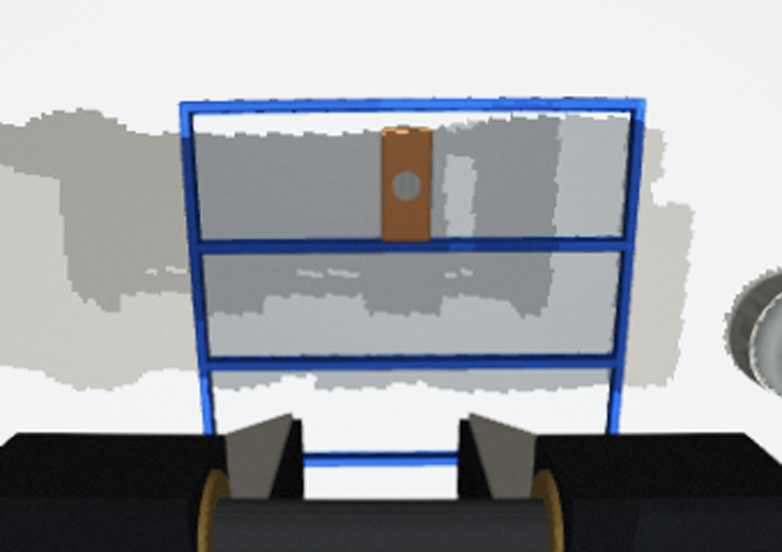

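```bash
python3 - <<'E'
from h import *
w,st=grab('wrist'); f=lambda r,z:unproj(w,[[120+c/2.3,60+r/2.3] for c,r in [(406,r)]],z,st)[0]
a=np.deg2rad(9.2);R=np.array([[np.cos(a),-np.sin(a)],[np.sin(a),np.cos(a)]])
T=lambda p:((p[:2]*1000-[526.4,313.5])@R).round(1)
print('block near top edge',T(f(240,.021)),'if 6mm higher',T(f(240,.027)),'far(top)',T(f(132,.021)),'divider top: far',T(f(240,.009)),'near',T(f(252,.009)),'outer wall',T(f(112,.009)),T(f(101,.009)),'seat',T(f(185,.021)))
E
```

```text
block near top edge [-1.6 22.5] if 6mm higher [-1.8 23.4] far(top) [-1.7 60.1] divider top: far [-1.2 20.8] near [-1.1 16.2] outer wall [-1.3 67.1] [-1.3 70.9] seat [-1.6 42. ]
```

Tan lies flat, clear of the divider by about 1.7 mm and 2 mm off the row's middle line. Now the brown block.

move_arm:
  series:
    - [0.1, -3.9, 1, 0, 0, 5]
    - [0.1, -3.9, 1, 0, 0, 5]
    - [0.1, -3.9, 1, 0, 0, 5]
    - [0.1, -3.9, 1, 0, 0, 5]
    - [0.1, -3.9, 0, 0, 0, 5]
    - [0.1, -3.9, 0, 0, 0, 5]
    - [0.1, -3.9, 0, 0, 0, 5]
    - [0.1, -3.9, 0, 0, 0, 5]

```text
clock: 30.85
position: [0.5274, -0.0164, 0.1812]
ee_rot: [1.1, 2.942, 0.0]
force: [0.7, 0.6, 0.4]
width: 0.401
```

move_arm:
  series:
    - [0.2, -3.9, 0, 0, 0, 5]
    - [0.2, -3.9, 0, 0, 0, 5]
    - [0.2, -3.9, 0, 0, 0, 5]
    - [0.1, -3.9, 0, 0, 0, 5]
    - [0, -3.9, 0, 0, 0, 6]
    - [0, 0, 0, 0, 0, 0]
    - [0, 0, 0, 0, 0, 0]
    - [0, 0, 0, 0, 0, 0]

```text
clock: 31.65
position: [0.5346, -0.2089, 0.1809]
ee_rot: [-0.416, -3.113, -0.001]
force: [1.3, -0.3, 0.4]
width: 0.404
```

```bash
python3 - <<'E'
from h import *
find('wrist','brown',.018,'w10.png',5)
E
```

```text
pos [ 534.6 -208.9  180.9] yaw 74.8 w 37.1 F [ 1.3 -0.3  0.4] t 31.65
brown 0.94 [248.7, 106.8, 22.0, 40.9] c [ 462.4 -213.7   35.4   19.5   -8.4] [217.  90.  87.]
brown 0.92 [196.6, 44.6, 24.8, 44.9] c [ 399.9 -243.6   36.6   22.   -18.6] [201.  88.  85.]
brown 0.9 [271.2, 177.9, 15.0, 37.4] c [ 533.6 -214.8   36.8   17.1  -15.2] [58. 43. 36.]
brown 0.9 [178.6, 150.6, 42.3, 29.4] c [ 480.8 -281.1   38.7   19.2  -87.7] [213.  83.  80.]
brown 0.54 [236.8, 315.2, 21.8, 18.0] c [ 665.4 -290.    29.    22.5  -23.7] [117.  72. 146.]
```

View pics/w10.png

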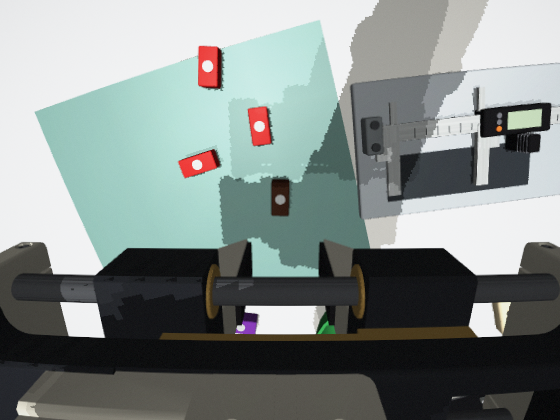

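Brown is confirmed at (281,197), with the reds further off. I grasp it.

move_arm:
  series:
    - [0, -0.5, -4, 0, 0, 0]
    - [0, 0, -4, 0, 0, 0]
    - [0, 0, -4, 0, 0, 0]
    - [0, 0, -2, 0, 0, 0]
    - [0, 0, -1, 0, 0, 0]
    - [0, 0, -0.5, 0, 0, 0]
    - [0, 0, 0, 0, 0, 0]
    - [0, 0, 0, 0, 0, 0]

```text
clock: 32.55
position: [0.5353, -0.2154, 0.0274]
ee_rot: [0.416, 3.112, -0.0]
force: [-0.4, 0.1, -0.1]
width: 0.4
```

move_arm:
  series:
    - [0, 0, 0, 0, 0, 0]
    - [0, 0, 0, 0, 0, 0]
    - [0, 0, 0, 0, 0, 0]
    - [0, 0, 0, 0, 0, 0]
    - [0, 0, 0, 0, 0, 0]
    - [0, 0, 0, 0, 0, 0]
  grip: 0.0
  force: 20

```text
clock: 33.15
position: [0.5347, -0.2153, 0.0268]
ee_rot: [0.417, 3.113, 0.0]
force: [-1.6, 0.9, 5.7]
width: 0.191
```

move_arm:
  series:
    - [0, 0, 2, 0, 0, 0]
    - [0, 0, 4, 0, 0, 0]
    - [0, 0.6, 3, 0, 0, -7.5]
    - [0.1, 1.4, 0, 0, 0, -7.5]
    - [0.1, 1.4, 0, 0, 0, -7.5]
    - [0.1, 1.4, 0, 0, 0, -7.5]
    - [0.1, 1.4, 0, 0, 0, -7.5]
    - [0.1, 1.4, 0, 0, 0, -7.5]

```text
clock: 33.95
position: [0.5393, -0.1386, 0.1162]
ee_rot: [-1.584, -2.713, -0.0]
force: [0.2, -0.1, 0.2]
width: 0.193
```

move_arm:
  series:
    - [0.1, 1.4, 0, 0, 0, -7.5]
    - [0.1, 1.4, 0, 0, 0, -7.5]
    - [0.2, 1.4, 0, 0, 0, -7.5]
    - [0.2, 1.4, 0, 0, 0, -7.5]
    - [0.1, 1.4, 0, 0, 0, -7.5]
    - [0, 0, 0, 0, 0, 0]
    - [0, 0, 0, 0, 0, 0]
    - [0, 0, 0, 0, 0, 0]

```text
clock: 34.75
position: [0.5462, -0.0703, 0.1164]
ee_rot: [2.364, 2.068, -0.0]
force: [-0.0, -0.7, -0.5]
width: 0.192
```

move_arm:
  series:
    - [0, 0, 0, 0, 0, 0]

```text
clock: 34.85
position: [0.5463, -0.0703, 0.1164]
ee_rot: [2.366, 2.066, 0.0]
force: [0.4, -0.4, -0.9]
width: 0.196
```

```bash
python3 - <<'E'
from h import *
find('wrist','brown',.108,'w11.png',2)
cal([('sliding_jaw',.024)])
E
```

```text
pos [546.3 -70.3 116.4] yaw -7.7 w 18.1 F [ 0.4 -0.4 -0.9] t 34.85
brown 0.72 [416.6, 398.4, 31.4, 17.0] c [ 623.6 -179.7   18.5   12.3   -7.7] [101.  60. 129.]
brown 0.69 [475.6, 1.3, 84.4, 106.2] c [664.   18.5  42.   41.2   3.5] [199. 197. 178.]
pos [546.3 -70.1 116.4] yaw -7.8 F [ 0.1  0.2 -0.5] t 34.95
sliding_jaw 0.72 [187.2, 121.1, 124.1, 31.5] [ 1.2 -1.5] [59.1 21.4] [30.5  9.7 22.7 57.8 88.1]
```

move_arm:
  series:
    - [0.05, 0.1, -3, 0, 0, 0]
    - [0, 0, -2.5, 0, 0, 0]
    - [0, 0, -1.2, 0, 0, 0]
    - [0, 0, -0.6, 0, 0, 0]
    - [0, 0, -0.4, 0, 0, 0]
    - [0, 0, 0, 0, 0, 0]
    - [0, 0, 0, 0, 0, 0]

```text
clock: 35.75
position: [0.5474, -0.0684, 0.0399]
ee_rot: [2.366, 2.066, 0.001]
force: [0.5, 0.8, -1.1]
width: 0.193
```

move_arm:
  series:
    - [0, 0, 0, 0, 0, 0]
    - [0, 0, 0, 0, 0, 0]
    - [0, 0, 0, 0, 0, 0]
  grip: 0.25

```text
clock: 36.05
position: [0.5471, -0.0682, 0.0396]
ee_rot: [2.366, 2.066, 0.001]
force: [-0.3, -0.1, 0.8]
width: 0.252
```

move_arm:
  series:
    - [0, 0, 2, 0, 0, 0]
    - [0, 0, 4, 0, 0, 0]
    - [0, 0.8, 2, 0, 0, 8]
    - [-0.1, 0.9, 0, 0, 0, 8]
    - [-0.1, 0.9, 0, 0, 0, 8]
    - [-0.1, 0.9, 0, 0, 0, 8]
    - [-0.1, 0.9, 0, 0, 0, 8]
    - [-0.1, 0.9, 0, 0, 0, 8]

```text
clock: 36.85
position: [0.5418, -0.0149, 0.1194]
ee_rot: [1.313, 2.854, 0.0]
force: [-0.5, 0.1, -0.3]
width: 0.251
```

move_arm:
  series:
    - [-0.1, 0.9, 0, 0, 0, 8]
    - [-0.1, 0.9, 0, 0, 0, 8]
    - [-0.1, 0.9, 0, 0, 0, 8]
    - [-0.1, 0.9, 0, 0, 0, 8]
    - [-0.1, 0, 0, 0, 0, 8]
    - [0, 0, 0, 0, 0, 2]
    - [0, 0, 0, 0, 0, 0]
    - [0, 0, 0, 0, 0, 0]

```text
clock: 37.65
position: [0.5369, 0.0204, 0.1193]
ee_rot: [0.218, 3.134, -0.0]
force: [-0.2, 0.1, -0.1]
width: 0.249
```

```bash
python3 -c "
from h import *
w,st=cal([('brown',.03),('sliding_jaw',.024),('thumb',.048)])
cv2.imwrite('pics/w12.png',w['color'][:,:,::-1])"
```

```text
pos [536.9  20.4 119.3] yaw 82.0 F [-0.2  0.1 -0.1] t 37.65
brown 0.84 [0.0, 143.4, 19.5, 43.5] [ -41.9 -188. ] [  -7.8 -168.5] [ -23.8 -175.5   16.6   36.9   76. ]
sliding_jaw 0.64 [239.7, 149.7, 24.2, 97.0] [13.6 -0.2] [42.1 22.1] [27.9 10.9 22.3 28.5 89.8]
thumb 0.97 [235.6, 151.7, 90.8, 92.1] [-35.7   3.8] [32.1 66. ] [-1.3 35.1 61.4 67.9 88.9]
```

View pics/w12.png

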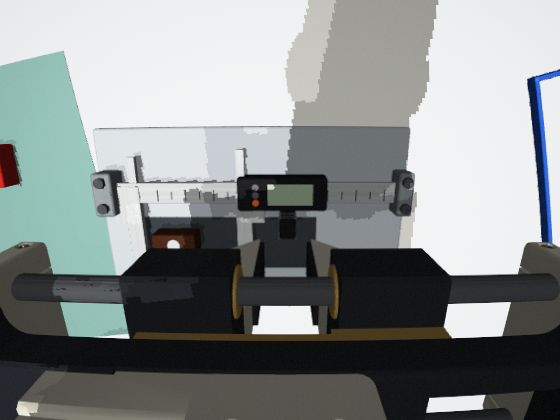

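Brown lies square in the gap at (177,241). I lower and close.

move_arm:
  series:
    - [0.05, 0, -2, 0, 0, 0]
    - [0, 0, -2, 0, 0, 0]
    - [0, 0, -1.5, 0, 0, 0]
    - [0, 0, -1.1, 0, 0, 0]
    - [0, 0, 0, 0, 0, 0]

```text
clock: 38.35
position: [0.5366, 0.0206, 0.0521]
ee_rot: [-0.213, -3.132, 0.001]
force: [-0.2, 0.5, -0.1]
width: 0.249
```

move_arm:
  series:
    - [-0.07, -0.5, 0, 0, 0, 0]
    - [-0.07, -0.5, 0, 0, 0, 0]
    - [-0.07, -0.5, 0, 0, 0, 0]
    - [-0.07, -0.5, 0, 0, 0, 0]
    - [-0.05, -0.4, 0, 0, 0, 0]
    - [-0.04, -0.3, 0, 0, 0, 0]
    - [-0.03, -0.2, 0, 0, 0, 0]
    - [0, 0, 0, 0, 0, 0]

```text
clock: 39.15
position: [0.5334, -0.0087, 0.0533]
ee_rot: [0.213, 3.134, -0.0]
force: [0.1, 0.5, -0.2]
width: 0.248
```

move_arm:
  series:
    - [-0.01, -0.1, 0, 0, 0, 0]
    - [-0.02, -0.1, 0, 0, 0, 0]
    - [-0.01, -0.1, 0, 0, 0, 0]
    - [-0.01, -0.1, 0, 0, 0, 0]
    - [-0.01, -0.1, 0, 0, 0, 0]
    - [-0.02, -0.1, 0, 0, 0, 0]
    - [0, 0, 0, 0, 0, 0]

```text
clock: 39.85
position: [0.5325, -0.0145, 0.0532]
ee_rot: [-0.213, -3.134, 0.0]
force: [1.0, 0.5, 0.2]
width: 0.255
```

move_arm:
  series:
    - [-0.01, -0.05, 0, 0, 0, 0]
    - [0, -0.05, 0, 0, 0, 0]
    - [-0.01, -0.05, 0, 0, 0, 0]
    - [0, -0.05, 0, 0, 0, 0]
    - [0, 0, 0, 0, 0, 0]

```text
clock: 40.35
position: [0.5323, -0.0163, 0.0532]
ee_rot: [-0.213, -3.134, -0.0]
force: [-1.0, 1.3, -0.8]
width: 0.252
```

move_arm:
  series:
    - [-0.01, -0.1, 0, 0, 0, 0]
    - [-0.01, -0.05, 0, 0, 0, 0]
    - [0, -0.05, 0, 0, 0, 0]
    - [-0.01, -0.05, 0, 0, 0, 0]
    - [0, 0, 0, 0, 0, 0]

```text
clock: 40.85
position: [0.5319, -0.0189, 0.0532]
ee_rot: [-0.213, -3.134, 0.0]
force: [-1.0, 1.5, -0.2]
width: 0.252
```

move_arm:
  series:
    - [0, -0.05, 0, 0, 0, 0]
    - [-0.01, -0.05, 0, 0, 0, 0]
    - [0, -0.05, 0, 0, 0, 0]
    - [0, 0, 0, 0, 0, 0]

```text
clock: 41.25
position: [0.5318, -0.0204, 0.0532]
ee_rot: [-0.213, -3.134, 0.0]
force: [-1.4, 2.4, -0.1]
width: 0.25
```

move_arm:
  series:
    - [-0.01, -0.05, 0, 0, 0, 0]
    - [0, -0.05, 0, 0, 0, 0]
    - [0, 0, 0, 0, 0, 0]

```text
clock: 41.55
position: [0.5319, -0.0214, 0.0532]
ee_rot: [0.213, 3.134, -0.0]
force: [-0.2, 1.4, -1.2]
width: 0.252
```

move_arm:
  series:
    - [-0.01, -0.05, 0, 0, 0, 0]
    - [0, -0.05, 0, 0, 0, 0]
    - [0, 0, 0, 0, 0, 0]

```text
clock: 41.85
position: [0.5318, -0.0224, 0.0532]
ee_rot: [0.213, 3.134, -0.0]
force: [-0.3, 1.1, -0.8]
width: 0.246
```

move_arm:
  series:
    - [-0.01, -0.05, 0, 0, 0, 0]
    - [0, -0.05, 0, 0, 0, 0]
    - [0, 0, 0, 0, 0, 0]

```text
clock: 42.15
position: [0.5317, -0.0234, 0.0532]
ee_rot: [0.213, 3.134, -0.0]
force: [-0.3, 1.4, -0.9]
width: 0.251
```

move_arm:
  series:
    - [0, -0.05, 0, 0, 0, 0]
    - [0, 0, 0, 0, 0, 0]

```text
clock: 42.35
position: [0.5317, -0.0238, 0.0533]
ee_rot: [-0.213, -3.134, -0.0]
force: [-0.4, 1.9, -0.1]
width: 0.25
```

move_arm:
  series:
    - [-0.01, -0.05, 0, 0, 0, 0]
    - [0, 0, 0, 0, 0, 0]

```text
clock: 42.55
position: [0.5316, -0.0242, 0.0532]
ee_rot: [-0.212, -3.134, -0.0]
force: [0.0, 2.2, -0.9]
width: 0.25
```

move_arm:
  series:
    - [0, -0.05, 0, 0, 0, 0]
    - [0, 0, 0, 0, 0, 0]

```text
clock: 42.75
position: [0.5316, -0.0243, 0.0533]
ee_rot: [-0.212, -3.134, -0.001]
force: [-1.3, 4.5, -0.1]
width: 0.253
```

move_arm:
  series:
    - [0, -0.04, 0, 0, 0, 0]
    - [0, 0, 0, 0, 0, 0]

```text
clock: 42.95
position: [0.5315, -0.0244, 0.0532]
ee_rot: [-0.211, -3.134, -0.001]
force: [-1.6, 6.0, 1.2]
width: 0.252
```

It stopped exactly 5.0 mm shorter than tan, so brown is 35 mm. I hold, then reopen and go back over it.

move_arm:
  series:
    - [0, 0, 0, 0, 0, 0]
    - [0, 0, 0, 0, 0, 0]
    - [0, 0, 0, 0, 0, 0]
    - [0, 0, 0, 0, 0, 0]
    - [0, 0, 0, 0, 0, 0]
    - [0, 0, 0, 0, 0, 0]

```text
clock: 43.55
position: [0.5315, -0.0244, 0.0533]
ee_rot: [-0.211, -3.134, -0.001]
force: [-1.3, 4.8, 0.5]
width: 0.249
```

move_arm:
  series:
    - [0.06, 0.5, 0, 0, 0, 0]
    - [0.14, 1, 0, 0, 0, 0]
    - [0.14, 1, 0, 0, 0, 0]
    - [0.14, 1, 0, 0, 0, 0]
    - [0.14, 1, 0, 0, 0, 0]
    - [0.07, 0.4, 0, 0, 0, 0]
    - [-0.06, -0.4, 0, 0, 0, 0]
    - [0, 0, 2, 0, 0, 0]

```text
clock: 44.35
position: [0.5359, 0.0192, 0.0716]
ee_rot: [-0.212, -3.13, 0.002]
force: [-0.4, 0.2, 0.6]
width: 0.25
```

move_arm:
  series:
    - [0, 0, 3, 0, 0, 0]
    - [0, 0, 2, 0, 0, -4]
    - [0.1, -0.9, 0, 0, 0, -8]
    - [0.1, -0.9, 0, 0, 0, -8]
    - [0.1, -0.9, 0, 0, 0, -8]
    - [0.1, -0.9, 0, 0, 0, -8]
    - [0.1, -0.9, 0, 0, 0, -8]
    - [0.1, -0.9, 0, 0, 0, -8]

```text
clock: 45.15
position: [0.5434, -0.0351, 0.1232]
ee_rot: [-1.574, -2.719, 0.0]
force: [1.0, 0.1, -0.7]
width: 0.254
```

move_arm:
  series:
    - [0.1, -0.9, 0, 0, 0, -8]
    - [0.1, -0.9, 0, 0, 0, -8]
    - [0.1, -0.9, 0, 0, 0, -8]
    - [0.1, -0.9, 0, 0, 0, -8]
    - [0.05, -0.4, 0, 0, 0, -6]
    - [0, 0, 0, 0, 0, 0]
    - [0, 0, 0, 0, 0, 0]
    - [0, 0, 0, 0, 0, 0]

```text
clock: 45.95
position: [0.5482, -0.0739, 0.1232]
ee_rot: [-2.363, -2.069, -0.0]
force: [0.8, 0.7, -0.5]
width: 0.252
```

```bash
python3 -c "
from h import *
w,st=cal([('brown',.03),('sliding_jaw',.024),('fixed_jaw',.024)])
find('wrist','brown',.03,n=4)
find('wrist','tan',.03,n=2)"
```

```text
pos [548.2 -73.9 123.2] yaw -7.6 F [ 0.8  0.7 -0.5] t 45.95
brown 0.9 [271.7, 198.2, 21.9, 42.5] [ 30.5 -76.2] [ 50.1 -37.6] [ 40.5 -56.9  39.2  19.1  87.8]
sliding_jaw 0.96 [187.9, 116.8, 120.0, 33.5] [ 0.2 -2.7] [59.5 19.8] [30.   8.6 22.2 59.3 89.1]
fixed_jaw 0.66 [198.4, 238.2, 108.2, 19.9] [ 22.9 -88.4] [ 58.9 -75.1] [ 40.9 -81.8  36.   13.3   0.1]
pos [548.4 -73.9 123.3] yaw -7.7 w 22.9 F [-0.3 -0.6 -0.4] t 46.15
brown 0.56 [269.6, 197.9, 25.5, 45.5] c [544.1 -77.2  38.8  18.5  81.6] [51. 38. 32.]
brown 0.53 [427.9, 399.6, 9.4, 13.3] c [ 664.6 -287.6   17.9    8.7   70.3] [160. 117. 190.]
pos [548.4 -74.  123.3] yaw -7.7 w 23.0 F [-0.4 -0.2  0.1] t 46.25
```

move_arm:
  series:
    - [-0.2, -0.3, -2, 0, 0, 0]
    - [0, 0, -3, 0, 0, 0]
    - [0, 0, -2, 0, 0, 0]
    - [0, 0, -1, 0, 0, 0]
    - [0, 0, -0.5, 0, 0, 0]
    - [0, 0, 0, 0, 0, 0]
    - [0, 0, 0, 0, 0, 0]
  grip: 0.28

```text
clock: 47.05
position: [0.547, -0.0774, 0.039]
ee_rot: [2.366, 2.065, 0.001]
force: [0.2, 0.4, -0.7]
width: 0.282
```

move_arm:
  series:
    - [0, 0, 0, 0, 0, 0]
    - [0, 0, 0, 0, 0, 0]
    - [0, 0, 0, 0, 0, 0]
    - [0, 0, 0, 0, 0, 0]
    - [0, 0, 0, 0, 0, 0]
  grip: 0.0
  force: 20

```text
clock: 47.55
position: [0.5469, -0.0772, 0.0389]
ee_rot: [2.366, 2.066, 0.002]
force: [-0.2, 1.8, 6.1]
width: 0.193
```

move_arm:
  series:
    - [0, 0, 2, 0, 0, 0]
    - [0, 0, 4, 0, 0, 0]
    - [0, 0, 3, 0, 0, 0]
    - [-0.2, 3.5, 0, 0, 0, 1.5]
    - [-0.2, 3.5, 0, 0, 0, 1.5]
    - [-0.2, 3.5, 0, 0, 0, 1.5]
    - [-0.2, 3.5, 0, 0, 0, 1.5]
    - [-0.2, 3.5, 0, 0, 0, 1.5]

```text
clock: 48.35
position: [0.5361, 0.0994, 0.1284]
ee_rot: [-2.225, -2.218, -0.001]
force: [-0.2, -0.6, -0.2]
width: 0.195
```

move_arm:
  series:
    - [-0.2, 3.5, 0, 0, 0, 1.5]
    - [-0.2, 3.5, 0, 0, 0, 1.5]
    - [-0.2, 3.5, 0, 0, 0, 1.5]
    - [-0.2, 3.5, 0, 0, 0, 1.5]
    - [-0.2, 3.5, 0, 0, 0, 1.5]
    - [0, 3.3, 0, 0, 0, 1.5]
    - [0, 0, 0, 0, 0, 0]
    - [0, 0, 0, 0, 0, 0]

```text
clock: 49.15
position: [0.526, 0.3063, 0.128]
ee_rot: [2.044, 2.386, -0.001]
force: [0.2, -1.1, 0.1]
width: 0.191
```

move_arm:
  series:
    - [0, 0, 0, 0, 0, 0]
    - [0, 0, 0, 0, 0, 0]
    - [0, 0, 0, 0, 0, 0]

```text
clock: 49.45
position: [0.5266, 0.3047, 0.1284]
ee_rot: [2.048, 2.382, 0.0]
force: [0.2, 0.4, 0.6]
width: 0.196
```

move_arm:
  series:
    - [0.05, 0.35, -2, 0, 0, 0]
    - [0, 0, -3, 0, 0, 0]
    - [0, 0, -2, 0, 0, 0]
    - [0, 0, 0, 0, 0, 0]
    - [0, 0, 0, 0, 0, 0]
    - [0, 0, 0, 0, 0, 0]

```text
clock: 50.05
position: [0.5279, 0.3093, 0.0596]
ee_rot: [2.046, 2.383, 0.003]
force: [1.3, 0.8, -0.4]
width: 0.193
```

```bash
python3 -c "
from h import *
st=monitor.observe();p=st['position'];print(p,yaw(st),st['width'])
a=np.deg2rad(9.2);R=np.array([[np.cos(a),-np.sin(a)],[np.sin(a),np.cos(a)]])
print((p[:2]*1000-[526.4,313.5])@R)
find('wrist','brown',.05,n=2)"
```

```text
[0.52785901 0.30929995 0.05958184] 8.712485918156833 0.19318917714696227
[ 0.76873247 -4.37929013]
pos [527.9 309.3  59.6] yaw 8.7 w 17.8 F [ 1.3  0.8 -0.4] t 50.05
brown 0.91 [269.9, 227.4, 30.5, 51.0] c [525.2 316.4  28.5  17.5 -78.8] [44. 32. 27.]
```

move_arm:
  series:
    - [0, -0.07, -1.5, 0, 0, 0]
    - [0, 0, -0.8, 0, 0, 0]
    - [0, 0, -0.4, 0, 0, 0]
    - [0, 0, -0.25, 0, 0, 0]
    - [0, 0, 0, 0, 0, 0]
    - [0, 0, 0, 0, 0, 0]

```text
clock: 50.75
position: [0.5261, 0.3084, 0.0293]
ee_rot: [-2.045, -2.383, 0.002]
force: [-7.6, -1.8, 15.7]
width: 0.192
```

move_arm:
  series:
    - [0, 0, 0, 0, 0, 0]
    - [0, 0, 0, 0, 0, 0]
    - [0, 0, 0, 0, 0, 0]
    - [0, 0, 3, 0, 0, 0]
    - [0, 0, 4, 0, 0, 0]
    - [0, -2, 4, 0, 0, 0]
    - [0, -4, 0, 0, 0, 0]
    - [0, 0, 0, 0, 0, 0]
  grip: 0.4

```text
clock: 51.55
position: [0.528, 0.2429, 0.1404]
ee_rot: [2.052, 2.376, 0.001]
force: [-0.4, 0.1, -0.1]
width: 0.398
```

move_arm:
  series:
    - [0, 0, 0, 0, 0, 0]
    - [0, 0, 0, 0, 0, 0]
    - [0, 0, 0, 0, 0, 0]

```text
clock: 51.85
position: [0.5265, 0.2497, 0.1381]
ee_rot: [-2.043, -2.386, 0.001]
force: [0.1, 0.4, -0.4]
width: 0.402
```

```bash
cat >> h.py <<'E'
def tray(things):
    w,st=grab('wrist'); print('pos',np.round(st['position']*1000,1),yaw(st))
    a=np.deg2rad(9.2);R=np.array([[np.cos(a),-np.sin(a)],[np.sin(a),np.cos(a)]])
    for t in things:
        for q in outline_of('wrist',t)[:2]:
            r=toprect(w,q['mask'],.021,st); print(t,round(q['p'],2),q['rect'],r,'tray',((r[:2]-[526.4,313.5])@R).round(1))
    return w,st
E
python3 - <<'E'
from h import *
w,st=tray(['tan','brown'])
g=w['color'].astype(float)
# blue ribs along column through row-35 beside the block: report rows (tray y at z=9mm)
a=np.deg2rad(9.2);R=np.array([[np.cos(a),-np.sin(a)],[np.sin(a),np.cos(a)]])
ys=np.arange(-75,76,.5)
for x in (-25,25):
    P=[np.r_[(np.array([526.4,313.5])+R@[x,y])/1e3,.009] for y in ys]
    u=proj(w,P,st); b=np.array([(lambda c:c[2]-c[0])(g[int(v+.5),int(h+.5)]) if 0<=v<419 and 0<=h<559 else 0 for h,v in u])
    print(x,ys[b>60])
E
```

```text
pos [526.5 249.7 138.1] 8.836570183015489
tan 0.82 [282.8, 47.7, 26.1, 55.6] [517.7 354.7  39.4  17.9 -81.1] tray [-2.  42.1]
brown 0.86 [283.2, 118.7, 25.0, 41.0] [524.3 306.7  34.8  17.8 -81.2] tray [-3.2 -6.4]
-25 [-72.  -71.5 -71.  -70.5 -70.  -69.5 -69.  -68.5 -68.  -67.5 -67.  -66.5
 -66.  -30.  -29.5 -29.  -28.5 -28.  -27.5 -27.  -26.5 -26.  -25.5 -25.
  16.   16.5  17.   17.5  18.   18.5  19.   19.5  20.   20.5  21.   66.5
  67.   67.5  68.5  69.   69.5  70.   70.5  71.   71.5  72. ]
25 [-71.5 -71.  -70.5 -70.  -69.5 -69.  -68.5 -68.  -67.5 -67.  -66.5 -30.
 -29.5 -29.  -28.5 -28.  -27.5 -27.  -26.5 -26.  -25.5  15.5  16.   16.5
  17.   17.5  18.   18.5  19.   19.5  20.   20.5  66.   66.5  67.   68.5
  69.   69.5  70.   70.5  71.   71.5]
```

Brown lies flat in row 35 (34.8 mm long in the image, clear of both ribs). Now I run the caliper shut.

move_arm:
  series:
    - [0.1, -2.5, 0, 0, 0, 8]
    - [0.1, -2.5, 0, 0, 0, 8]
    - [0.1, -2.5, 0, 0, 0, 8]
    - [0.1, -2.5, 0, 0, 0, 8]
    - [0.1, -2.5, 0, 0, 0, 8]
    - [0.1, -2.5, 0, 0, 0, 8]
    - [0.1, -2.5, 0, 0, 0, 8]
    - [0.1, -2.5, 0, 0, 0, 8]
  grip: 0.25

```text
clock: 52.8
position: [0.5349, 0.0479, 0.1387]
ee_rot: [0.462, 3.107, -0.0]
force: [0.8, -1.7, 0.5]
width: 0.248
```

move_arm:
  series:
    - [0.2, -2.7, -1, 0, 0, 8]
    - [0, 0, -1, 0, 0, 1.5]
    - [0, 0, 0, 0, 0, 0]
    - [0, 0, 0, 0, 0, 0]
    - [0, 0, 0, 0, 0, 0]
    - [0, 0, 0, 0, 0, 0]

```text
clock: 53.4
position: [0.5371, 0.0225, 0.1191]
ee_rot: [0.211, 3.134, 0.0]
force: [-0.3, 0.2, 0.4]
width: 0.245
```

```bash
python3 -c "
from h import *
w,st=cal([('sliding_jaw',.024),('thumb',.048)])
# dark thumb: pixel columns just below slider
g=w['color'].max(2); r=g[225:236,250:320].mean(0).round(); print(250+np.where(r<45)[0])
o=np.array([512.05,-14.68]);a=np.deg2rad(-7.7);R=np.array([[np.cos(a),-np.sin(a)],[np.sin(a),np.cos(a)]])
tcp=st['position']; print('tcp px at z.048',proj(w,[[tcp[0],tcp[1],.048]],st))"
```

```text
pos [537.1  22.5 119.1] yaw 82.3 F [-0.3  0.2  0.4] t 53.4
sliding_jaw 0.68 [231.9, 146.9, 27.7, 103.0] [13.6 -2.6] [43.8 19.6] [28.9  8.3 22.  30.3 88.7]
thumb 0.66 [230.5, 151.1, 91.5, 95.0] [-35.7   2.5] [33.6 64.8] [-0.7 33.8 62.1 69.4 89.4]
[250 251 252 253 254 255 256 257 258 259 260 261 262 263 264 265 266 267
 268 269 270 271 272 274 275 276 277 278 279 280 281 282 283 284 285 286
 287 288 289 290 291 292 293 294 295 296 297 298 299 300 301 302 303 304
 305 306 307 308 309 310 311]
tcp px at z.048 [[285.44542708 228.13255233]]
```

move_arm:
  series:
    - [0, -0.15, -2, 0, 0, 0]
    - [0, 0, -2, 0, 0, 0]
    - [0, 0, -1.5, 0, 0, 0]
    - [0, 0, -1.1, 0, 0, 0]
    - [0, 0, 0, 0, 0, 0]

```text
clock: 54.05
position: [0.5361, 0.0202, 0.0516]
ee_rot: [-0.212, -3.132, 0.001]
force: [0.1, -0.1, -0.0]
width: 0.247
```

move_arm:
  series:
    - [-0.13, -1, 0, 0, 0, 0]
    - [-0.13, -1, 0, 0, 0, 0]
    - [-0.14, -1, 0, 0, 0, 0]
    - [-0.13, -1, 0, 0, 0, 0]
    - [-0.14, -1, 0, 0, 0, 0]
    - [-0.13, -1, 0, 0, 0, 0]
    - [-0.13, -1, 0, 0, 0, 0]
    - [0, 0, 0, 0, 0, 0]

```text
clock: 54.85
position: [0.5273, -0.0521, 0.0529]
ee_rot: [0.216, 3.134, -0.002]
force: [-0.0, -0.1, 0.9]
width: 0.249
```

move_arm:
  series:
    - [-0.03, -0.2, 0, 0, 0, 0]
    - [-0.03, -0.2, 0, 0, 0, 0]
    - [-0.03, -0.2, 0, 0, 0, 0]
    - [-0.02, -0.15, 0, 0, 0, 0]
    - [0, 0, 0, 0, 0, 0]
    - [0, 0, 0, 0, 0, 0]

```text
clock: 55.45
position: [0.5265, -0.0574, 0.0527]
ee_rot: [-0.212, -3.134, 0.0]
force: [0.8, 0.2, 0.1]
width: 0.249
```

move_arm:
  series:
    - [-0.01, -0.1, 0, 0, 0, 0]
    - [0, 0, 0, 0, 0, 0]
    - [0, 0, 0, 0, 0, 0]

```text
clock: 55.75
position: [0.5264, -0.0583, 0.0527]
ee_rot: [-0.212, -3.134, -0.0]
force: [-0.0, 0.9, -0.3]
width: 0.247
```

move_arm:
  series:
    - [0.03, 0.3, 0, 0, 0, 0]
    - [0, 0, 0, 0, 0, 0]
    - [0, 0, 3, 0, 0, 0]
    - [0, 0, 4, 0, 0, 0]
    - [0, 0, 4, 0, 0, 0]
    - [0, 0, 2, 0, 0, 0]
    - [0, 0, 0, 0, 0, 0]
    - [0, 0, 0, 0, 0, 0]

```text
clock: 56.55
position: [0.5266, -0.0552, 0.1827]
ee_rot: [0.212, 3.134, 0.001]
force: [-0.5, 0.5, -0.1]
width: 0.249
```

move_arm:
  series:
    - [0, 0, 0, 0, 0, 0]
    - [0, 0, 0, 0, 0, 0]
    - [0, 0, 0, 0, 0, 0]

```text
clock: 56.85
position: [0.5262, -0.0554, 0.1819]
ee_rot: [-0.213, -3.133, 0.001]
force: [0.1, -0.5, -0.1]
width: 0.249
```

```bash
python3 -c "
from h import *
w,st=cal([('sliding_jaw',.024),('fixed_jaw',.024),('thumb',.03)])
find('top','tan',.021,n=2);find('top','brown',.021,n=7)
for t in ('bowl','jar','cast'): find('top',t,.018,n=1)"
```

```text
pos [526.2 -55.4 181.9] yaw 82.2 F [ 0.1 -0.5 -0.1] t 56.85
sliding_jaw 0.64 [250.5, 143.8, 17.5, 92.4] [ 14.2 -75.2] [ 57.8 -54.5] [ 36.  -64.9  20.7  43.5  89.9]
fixed_jaw 0.9 [224.0, 149.9, 26.0, 87.8] [ -4.5 -97.9] [ 58.8 -74.8] [ 27.2 -86.4  63.4  23.1   0. ]
thumb 0.6 [249.0, 147.7, 72.6, 87.0] [-33.2 -74.9] [55.5 -5.9] [ 12.1 -40.2  68.   88.8  88.2]
pos [526.6 -55.4 182.5] yaw 82.2 w 22.6 F [ 0.  -0.2 -0.3] t 57.05
tan 0.75 [95.5, 238.7, 25.7, 15.6] c [495.7 349.5  42.7  21.3 -45.3] [132.  95.  64.]
pos [526.7 -55.4 182.6] yaw 82.2 w 22.9 F [ 0. -1. -0.] t 57.15
brown 0.73 [116.6, 225.7, 26.9, 8.1] c [523.8 304.8  38.1  19.3 -90. ] [72. 59. 53.]
brown 0.73 [396.0, 155.8, 15.6, 12.2] c [ 665.2 -292.8   37.    21.8   67.7] [ 90.  59. 107.]
brown 0.63 [396.9, 239.6, 11.7, 11.0] c [ 481.2 -282.9   26.    17.2   88.8] [155.  53.  50.]
pos [526.7 -55.4 182.7] yaw 82.2 w 22.8 F [ 0.1  0.4 -0.4] t 57.25
bowl 0.95 [328.0, 116.6, 47.5, 47.9] c [ 716.1 -179.9  110.9   98.5   76.3] [31. 83. 43.]
pos [526.7 -55.3 182.7] yaw 82.2 w 23.0 F [-0.2  0.6 -0.5] t 57.35
jar 0.93 [105.5, 147.7, 29.9, 22.2] c [682.6 328.7  66.9  48.7  63.6] [127. 126. 125.]
pos [526.7 -55.4 182.8] yaw 82.2 w 23.0 F [-0.4  0.8  0.9] t 57.45
cast 0.71 [238.3, 116.8, 31.9, 31.4] c [733.6  29.6  67.8  65.4 -84.3] [147. 144. 131.]
```

The caliper is shut (gap about 1 mm), but tan has been knocked aside: it is now near (496,350) mm at about -45°. I go back to mend it.

move_arm:
  series:
    - [-0.2, 3.6, 0, 0, 0, -7.3]
    - [-0.2, 3.6, 0, 0, 0, -7.3]
    - [-0.2, 3.6, 0, 0, 0, -7.3]
    - [-0.2, 3.6, 0, 0, 0, -7.3]
    - [-0.2, 3.6, 0, 0, 0, -7.3]
    - [-0.2, 3.6, 0, 0, 0, -7.3]
    - [-0.2, 3.6, 0, 0, 0, -7.3]
    - [-0.2, 3.6, 0, 0, 0, -7.3]
  grip: 0.4

```text
clock: 58.35
position: [0.5104, 0.2342, 0.1829]
ee_rot: [1.721, 2.628, 0.001]
force: [1.0, 0.4, 0.8]
width: 0.401
```

move_arm:
  series:
    - [-0.2, 3.6, 0, 0, 0, -7.3]
    - [-0.2, 3.6, 0, 0, 0, -7.3]
    - [0, 0, 0, 0, 0, 0]
    - [0, 0, 0, 0, 0, 0]
    - [0, 0, 0, 0, 0, 0]
    - [0, 0, 0, 0, 0, 0]

```text
clock: 58.95
position: [0.507, 0.3032, 0.183]
ee_rot: [2.037, 2.392, 0.0]
force: [-0.1, 0.1, -0.5]
width: 0.405
```

```bash
python3 - <<'E'
from h import *
w,st=tray(['tan','brown'])
# seat (grey spot) inside the tan mask
for t in ('tan','brown'):
  for q in outline_of('wrist',t)[:1]:
    m=cv2.morphologyEx(q['mask'].astype('uint8'),cv2.MORPH_CLOSE,np.ones((9,9)))
    c=w['color'].astype(int); sat=c.max(2)-c.min(2)
    s=(m>0)&(sat<25)&(cv2.erode(m,np.ones((5,5)))>0); v=np.argwhere(s)
    print(t,'seat px',v.mean(0)[::-1] if len(v) else None,len(v))
    ct=max(cv2.findContours(m,0,1)[0],key=cv2.contourArea)
    ap=cv2.approxPolyDP(ct,3,True).reshape(-1,2); P=unproj(w,ap,.021,st)[:,:2]*1000
    a=np.deg2rad(9.2);R=np.array([[np.cos(a),-np.sin(a)],[np.sin(a),np.cos(a)]])
    print(ap.tolist(),((P-[526.4,313.5])@R).round(1).tolist())
E
```

```text
pos [507.  303.2 183. ] 9.162679073660323
tan 0.82 [266.4, 121.7, 36.7, 42.2] [496.  351.6  39.4  18.  -47.3] tray [-23.9  42.5]
tan 0.65 [240.4, 328.8, 17.1, 6.2] [490.4 139.   16.    4.1   9.6] tray [ -63.4 -166.5]
brown 0.86 [293.2, 174.3, 19.1, 35.8] [523.2 308.6  37.5  18.8 -80.4] tray [-3.9 -4.3]
tan seat px [283.23170732 144.43902439] 82
[[278, 123], [266, 135], [288, 166], [301, 155]] [[-28.7, 62.4], [-40.0, 51.5], [-19.3, 22.2], [-6.9, 32.7]]
brown seat px [303.46111111 188.51666667] 180
[[297, 175], [295, 209], [311, 211], [313, 178], [309, 174]] [[-10.6, 13.4], [-12.2, -20.9], [3.8, -23.0], [5.0, 10.5], [1.1, 14.4]]
```

Tan still lies in row 40, flat but turned 34° from square. I grasp it with the tips above the ribs, turn it back and reset it.

move_arm:
  series:
    - [-0.3, 1.3, 0, 0, 0, 8.4]
    - [-0.3, 1.3, 0, 0, 0, 8.4]
    - [-0.3, 1.3, 0, 0, 0, 8.4]
    - [-0.2, 0.95, 0, 0, 0, 8.4]
    - [0, 0, -4, 0, 0, 0]
    - [0, 0, -4, 0, 0, 0]
    - [0, 0, 0, 0, 0, 0]
    - [0, 0, 0, 0, 0, 0]
  grip: 0.32

```text
clock: 60.0
position: [0.4958, 0.3526, 0.1031]
ee_rot: [-1.258, -2.879, 0.002]
force: [1.5, 0.5, 1.2]
width: 0.319
```

```bash
python3 -c "
from h import *
st=monitor.observe();print(st['position'],yaw(st),st['width'])
find('wrist','tan',.021,n=1)"
```

```text
[0.4958007  0.35263081 0.10311534] 42.80440001054151 0.3189680109033637
pos [495.8 352.6 103.1] yaw 42.8 w 29.3 F [1.5 0.5 1.2] t 60.0
tan 0.71 [271.0, 192.1, 29.3, 55.9] c [494.  352.8  42.3  17.7 -46.6] [138.  99.  69.]
```

move_arm:
  series:
    - [-0.1, -0.05, -4, 0, 0, 0]
    - [0, 0, -2, 0, 0, 0]
    - [0, 0, -0.8, 0, 0, 0]
    - [0, 0, -0.4, 0, 0, 0]
    - [0, 0, 0, 0, 0, 0]
    - [0, 0, 0, 0, 0, 0]

```text
clock: 60.7
position: [0.4956, 0.3531, 0.0321]
ee_rot: [1.256, 2.878, 0.003]
force: [0.2, 0.5, -0.4]
width: 0.32
```

move_arm:
  series:
    - [0, 0, 0, 0, 0, 0]
    - [0, 0, 0, 0, 0, 0]
    - [0, 0, 0, 0, 0, 0]
    - [0, 0, 0, 0, 0, 0]
    - [0, 0, 1, 0, 0, 0]
    - [0, 0, 2, 0, 0, 0]
    - [0, 0, 1, 0, 0, 0]
  grip: 0.0

```text
clock: 61.4
position: [0.4953, 0.3527, 0.0724]
ee_rot: [1.257, 2.878, 0.002]
force: [0.3, -1.0, -0.6]
width: 0.193
```

move_arm:
  series:
    - [0, 0, 0, 0, 0, -8.4]
    - [0, 0, 0, 0, 0, -8.4]
    - [0, 0, 0, 0, 0, -8.4]
    - [0, 0, 0, 0, 0, -8.4]
    - [0, 0, 0, 0, 0, 0]
    - [0, 0, 0, 0, 0, 0]
    - [0, 0, 0, 0, 0, 0]
    - [0, 0, 0, 0, 0, 0]

```text
clock: 62.2
position: [0.4947, 0.3526, 0.0709]
ee_rot: [-2.033, -2.395, -0.0]
force: [-0.1, -0.3, -0.5]
width: 0.193
```

```bash
python3 -c "
from h import *
st=monitor.observe();p=st['position'];print(p,yaw(st),st['width'])
a=np.deg2rad(9.2);R=np.array([[np.cos(a),-np.sin(a)],[np.sin(a),np.cos(a)]])
print((p[:2]*1000-[526.4,313.5])@R)"
```

```text
[0.49474514 0.35257524 0.07087469] 9.350827511463091 0.19302499680926083
[-25.00025971  43.63360506]
```

move_arm:
  series:
    - [0, 0, -2, 0, 0, 0]
    - [0, 0, -1, 0, 0, 0]
    - [0, 0, -0.5, 0, 0, 0]
    - [0, 0, -0.35, 0, 0, 0]
    - [0, 0, 0, 0, 0, 0]
    - [0, 0, 0, 0, 0, 0]

```text
clock: 62.8
position: [0.495, 0.3527, 0.0326]
ee_rot: [2.035, 2.393, 0.001]
force: [0.2, -0.1, -0.4]
width: 0.192
```

move_arm:
  series:
    - [0, 0, 0, 0, 0, 0]
    - [0, 0, 0, 0, 0, 0]
    - [0, 0, 0, 0, 0, 0]
    - [0, 0, 3, 0, 0, 0]
    - [0, 0, 4, 0, 0, 0]
    - [0, -2, 4, 0, 0, 0]
    - [0, -4, 2, 0, 0, 0]
    - [0, 0, 0, 0, 0, 0]
  grip: 0.36

```text
clock: 63.6
position: [0.4971, 0.2873, 0.1659]
ee_rot: [2.042, 2.385, 0.006]
force: [0.5, -0.3, -0.7]
width: 0.359
```

move_arm:
  series:
    - [0, 0, 0, 0, 0, 0]
    - [0, 0, 0, 0, 0, 0]
    - [0, 0, 0, 0, 0, 0]
    - [0, 0, 0, 0, 0, 0]

```text
clock: 64.0
position: [0.4942, 0.2933, 0.1615]
ee_rot: [-2.034, -2.394, 0.002]
force: [1.0, 0.8, -0.2]
width: 0.36
```

```bash
python3 - <<'E'
from h import *
w,st=tray(['tan','brown'])
for t in ('tan','brown'):
  for q in outline_of('wrist',t)[:1]:
    m=cv2.morphologyEx(q['mask'].astype('uint8'),cv2.MORPH_CLOSE,np.ones((9,9)))
    ap=cv2.approxPolyDP(max(cv2.findContours(m,0,1)[0],key=cv2.contourArea),3,True).reshape(-1,2); P=unproj(w,ap,.021,st)[:,:2]*1000
    a=np.deg2rad(9.2);R=np.array([[np.cos(a),-np.sin(a)],[np.sin(a),np.cos(a)]])
    print(t,((P-[526.4,313.5])@R).round(1).tolist())
s,_=grab('top')
for t in ('sliding_jaw','fixed_jaw','bowl','jar','cast'):
  for q in outline_of('top',t)[:1]: print(t,round(q['p'],2),toprect(s,q['mask'],.018))
E
```

```text
pos [494.2 293.3 161.5] 9.314746679189394
tan 0.61 [288.4, 113.4, 18.0, 46.9] [493.9 351.1  38.7  17.7 -80.6] tray [-26.1  42.3]
brown 0.87 [312.0, 171.5, 17.3, 39.8] [523.3 307.9  36.6  19.1 -81.8] tray [-4. -5.]
tan [[-32.4, 61.6], [-34.9, 23.8], [-18.9, 23.0], [-18.7, 59.2]]
brown [[-11.5, 13.1], [-12.5, -20.5], [4.3, -23.3], [4.8, 10.5]]
sliding_jaw 0.75 [536.8 -88.6  47.1  21.3 -25.2]
fixed_jaw 0.73 [ 515.1 -103.3   87.6   21.3   -7.7]
bowl 0.67 [ 709.5 -176.3  112.2  111.2   88.6]
jar 0.94 [681.2 328.9  68.2  49.5  62.1]
cast 0.63 [733.9  29.4  71.7  67.6 -85.7]
```

```bash
python3 -c "
from cell import workorder
print(workorder.sign_off())"
```

```text
the job is handed in; nothing more can be done
None
```

The job is handed in. Both blocks are measured and put away, and the caliper is shut. Only the tan and brown blocks were there; the three red ones and the purple one were look-alikes and I left them alone.

- **Measuring:** I measured tan first, then brown, each held squarely at about 5–6 N for more than 0.5 s. Tan came to 40 mm and brown to 35 mm; the jaw stopped 5.0 mm further along for brown.
- **Put right on the way:** I first set tan down about 7 mm short, with one end on a divider, so I regrasped it and moved it. Later it was found turned about 34° in its row, so I straightened it.
- **Last checks by camera:**
    - Tan lies across the 40 mm row, about 2 mm off its middle line.
    - Brown lies across the 35 mm row, within about 1 mm of its middle line. Both are clear of the dividers.
    - The caliper gap is about 1 mm.
    - The bowl, jar and cast show within about 2 mm of where they started.
    - The gripper is clear of everything.
- **What disagreed:**
    - One close picture showed brown as about 39 mm long; the others gave 35–37 mm.
    - The arm's position at first contact suggested about 38.5–39 mm for tan.
    - I judged that the blocks lie flat from their outlines and set-down heights, without a separate close picture at the end.

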